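# Clear the service stand and present the offset lever level over its spindle

### The arm

A 6-joint arm with a two-finger parallel gripper is mounted at the origin on the work surface. World frame = base frame: x ahead of the robot, y to its left, z up, the work surface at z = 0. Lengths are in mm, angles in degrees, forces in N, time in s.
With the tool pointing down it reaches from about 350 to 850 mm from the base axis. Payload 8.1 kg.
Tool frame: the origin (TCP) lies midway between the tips of the shut fingers; the grasp point (between the pads) lies 19 mm behind it; x points along the fingers, z is the direction in which the jaws open and shut, and the axes are right-handed (so a half turn about x gives the same grasp; the last joint's range is limited). The gripper opens to 85 mm and grips with 20 to 120 N. Pads are 22 mm wide; open, the fingers measure 114 mm over their backs; the gripper's body (76 mm by 85 mm) begins 54 mm behind the grasp point. The pads swing forward as they close: fully open they stand 13 mm farther back than shut.
Start: joints at [59.278, 7.471, 85.268, -0, 87.261, -4.893], TCP at [261.392, 540.074, 231.292] pointing down, gripper open.
Joint ranges: [-169.43, 169.43], [-51.17, 129.36], [1.28, 143.12], [-76.62, 256.62], [0, 156.53], [-152.29, 152.29]. Speed limits (degrees/s): [136.94, 136.94, 159.86, 180, 180, 180].

### API

Orientations are given as [roll, pitch, yaw] about the fixed x, y, z axes, in that order (R = Rz(yaw) Ry(pitch) Rx(roll)).
In Python, from bench import r gives the robot as it stands. The module is installed in compiled form; this text tells all that it offers.
- The arm moves only by the tool servo_tool, never from a script. Its argument "commands" is a list that holds one entry, the list of rows, each a list of 7 numbers: the closure in counts, from 0 (fully open) to 255 (shut), then the shift along the tool's x, y, z in cm, then the turn, a rotation vector about the tool's x, y, z in degrees. A call has 1 to 8 rows; each row is the pose to reach, as a shift and turn from the pose commanded when the call began, along the tool's axes at that moment; what a row does not reach only later rows make up. A row lasts 1/10 s, in which the tool goes at most 50 mm and 8.59 degrees, less where a joint would pass 70% of its speed; a pose out of reach is approached as far as the arm can. A call with a gripper value outside its range is refused whole. The fingers move at their own pace and stop on an object; "force" is the grip in N (left out, the last holds). Time passes only in rows, so rows that repeat a pose let the fingers close. It gives the time, the measured TCP pose, the force and the opening at its end, in the units of the state.
- r.sense(): the state, without advancing time (a new reading comes with each control period).
- r.snapshot(name): name is "scene" or "top" or "wrist"; returns (picture, depth): 400x640x3 uint8, red, green, blue; 400x640 float32, mm along the optical axis (not along the pixel's ray), 0 where there is no reading.
- r.calibration(name): a dict with "fx", "fy", "cx", "cy" (pixels), "pose" (4x4, takes a point from camera to world coordinates). Camera axes: x right, y down, z forward; pixel columns grow to the right and rows downward; lengths in mm; the calibration is good to about 2 mm. A picture is of the moment at which its call begins: read the wrist's pose just before it. calibration takes no time and is no camera call; for the wrist camera it gives the pose at the moment of the call.
- r.hand_in(): hands the job in, once; it reports no verdict.
The state is a dict: "time": time; "joint_pos": joint angles; "qd": joint speeds; "joint_efforts": joint torques, N m; "tool_pos": TCP position; "tcp_rot": TCP orientation; "ft_force": force on the tool from outside, world axes, zero at the start; "wrist_torque": the same for the moment, N m; "finger_gap": finger opening in mm.
Only numpy, scipy, OpenCV 4.12 (cv2) and the standard library are available. Lean on these libraries where they do the work, as an engineer would, in place of code of your own. Each camera call takes 0.05 s, during which the arm holds its last target.

### The job

Clear the service stand: set its two brass bushes down (do not drop them) upright on the low shelf, in one neat straight row along the middle of the board with the bush already there, side by side with gaps of less than a bush's width, leaving that one where it is. Then grip the steel lever at its balance point, lift it, and hold it still and level with its eye about 4 cm straight above the spindle's tip and its small boss over the rest pad. Finish while holding it there, touching nothing below, and leave the measuring cylinder, bowl and spanner alone.

Things in the scene. Friction and masses are not known exactly. Their poses are not given: they have to be found in the camera images.
- bush_a_center (a point): Centre (half-way up) of a plain brass bearing bush: upright tube, 40 mm outside diameter, 24 mm bore, 50 mm tall, about 280 g, standing at the start on the service stand, on the spindle's side of its middle. Its z axis is the bush's axis. All three are alike.
- bush_b_center (a point): Centre (half-way up) of a plain brass bearing bush: upright tube, 40 mm outside diameter, 24 mm bore, 50 mm tall, about 280 g, standing at the start on the service stand, on the rest pad's side of its middle. Its z axis is the bush's axis. All three are alike.
- bush_c_center (a point): Centre (half-way up) of a plain brass bearing bush: upright tube, 40 mm outside diameter, 24 mm bore, 50 mm tall, about 280 g, standing from the start on the low shelf, on the line along the middle of its board; it must stay where it is. Its z axis is the bush's axis. All three are alike.
- shelf_mid (a point): Low parts shelf, fixed: flat aluminium board without lips, 270 mm long (x axis) by 120 mm wide (y axis), on end legs. This point is the centre of the board's upper face, 60 mm above the bench; the x axis is the line along the middle of the board. The shelf lies left or right of the stand (it changes).
- spindle_tip (a point): Service stand, fixed: blue base plate 250 x 84 mm, 12 mm thick, with an upright steel spindle, 20 mm diameter, at one end. This point is the centre of the spindle's top, 66 mm above the bench. The x axis runs along the stand to the rest pad. A 40 mm shoulder surrounds the spindle's foot up to 22 mm above the bench.
- rest_pad (a point): Centre of the upper face of the stand's rest pad: a low steel disc, 32 mm diameter, 22 mm above the bench, fixed at the other end of the base plate, 180 mm along the stand's x axis from the spindle. Same axes as spindle_tip.
- lever_balance (a point): Balance point (centre of mass seen from above) of the offset steel lever, on the centre line of its straight bar (18 mm wide, 14 mm tall), half-way up the bar, 36 mm above the undersides of the lever's two bosses. x axis along the bar from eye boss to small boss, z up. It is 63 mm from the eye's axis, 117 mm from the small boss's axis. Mass 0.6 to 0.83 kg. Starts on the side of the stand away from the shelf.
- lever_eye (a point): Centre of the lever's eye at the underside of its big eye boss (44 mm outside diameter, 24 mm bore right through, 50 mm tall), which stands on the bench at the start. Same axes as lever_balance.
- lever_boss (a point): Centre of the underside of the small solid boss (28 mm diameter, 45 mm tall, axis upright) at the lever's other end, 180 mm from lever_eye along the lever's x axis, on the bench at the start. Same axes as lever_balance.
- measure: Bystander: tall measuring cylinder, translucent plastic, 54 mm diameter on an 84 mm foot, 190 mm tall; origin at the centre of its underside. Leave it alone.
- bowl: Bystander: steel mixing bowl, 150 mm wide, 90 mm tall; origin at the centre of its underside. Leave it alone.
- spanner: Bystander: spanner lying flat on the bench beyond the stand, about 180 mm long; origin within its handle at bench height. Leave it alone.

How it is judged:
By the outcome, as a careful person would: the job done as asked, in the order asked, and still so for the second after the job is handed in, while the arm keeps its last pose, push and grip.
It also fails if it takes over 64 s, if anything falls off the work surface, if the arm or the gripper's body presses on something with over 40 N, if the wrist force passes 120 N, or if a joint passes its speed limit or range.

## Working session

There is one attempt and no reset: what is moved stays moved. The work goes in short steps, Python scripts to look and compute and a tool call to move; the robot and the scene stay as the last step left them, time stands still between calls to the robot, and variables do not carry over. Pictures are saved under pics/ and viewed, and the job is handed in when it is done.

Besides the shell and the picture viewer there is one more tool, called after "Call:" by a JSON object that holds its "method" and its "body", one argument or row to a line. servo_tool: Moves the arm, as the interface text tells. Its arguments: {"type":"object","properties":{"commands":{"type":"array","items":{"type":"array","items":{"type":"array","items":{"type":"number"}}}},"force":{"type":"number"}},"required":["commands"]}

```bash
mkdir -p pics
python3 - <<'E'
from bench import r
import cv2, numpy as np
print(r.sense())
for n in ("scene","top"):
    p,d=r.snapshot(n); c=r.calibration(n)
    np.savez(f"{n}0.npz",p=p,d=d,K=[c["fx"],c["fy"],c["cx"],c["cy"]],T=c["pose"])
    cv2.imwrite(f"pics/{n}0.png",p[:,:,::-1]); print(n,c)
E
```

```text
{'time': 0.0, 'joint_pos': array([ 5.92789426e+01,  7.51369416e+00,  8.53303617e+01, -1.92133996e-03,
        8.72619703e+01, -4.89433261e+00]), 'qd': array([-0.06499928,  0.09191699, -0.06504824,  0.09652065, -0.06189227,
        0.03506346]), 'joint_efforts': array([ 1.96940755e-04, -5.69397819e+01, -5.00553310e+01, -1.64067392e-04,
        1.45830342e-02,  2.80590314e-05]), 'tool_pos': array([261.10693535, 539.58571604, 230.2488055 ]), 'tcp_rot': array([ 176.14255433,   89.89395648, -119.68407696]), 'ft_force': array([ 0.48658383, -0.42474331,  0.46923057]), 'wrist_torque': array([0.01656173, 0.01881547, 0.01757877]), 'finger_gap': 85.76036499155234}
scene {'fx': 410.32463642907607, 'fy': 410.32463642907607, 'cx': 327.7628644402505, 'cy': 203.334597524151, 'pose': array([[ 6.33297227e-01,  4.48541913e-01, -6.30670100e-01,
         1.31407869e+03],
       [ 7.73867027e-01, -3.75479851e-01,  5.10043827e-01,
        -5.64156970e+02],
       [-8.02788112e-03, -8.11064137e-01, -5.84902145e-01,
         7.16697029e+02],
       [ 0.00000000e+00,  0.00000000e+00,  0.00000000e+00,
         1.00000000e+00]])}
top {'fx': 480.84045994138467, 'fy': 480.84045994138467, 'cx': 330.2729907919492, 'cy': 202.16543676858424, 'pose': array([[ 9.82390920e-03, -9.93227976e-01,  1.15765616e-01,
         3.91406315e+02],
       [-9.99928264e-01, -1.05509950e-02, -5.66954979e-03,
        -1.29490251e-01],
       [ 6.85259790e-03, -1.15701615e-01, -9.93260378e-01,
         1.77837328e+03],
       [ 0.00000000e+00,  0.00000000e+00,  0.00000000e+00,
         1.00000000e+00]])}
```

View pics/scene0.png

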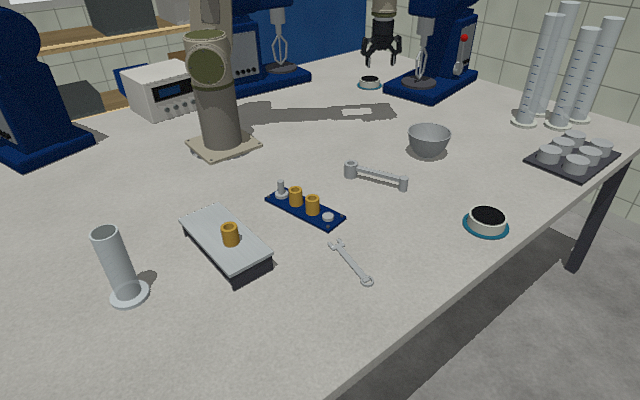

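View pics/top0.png

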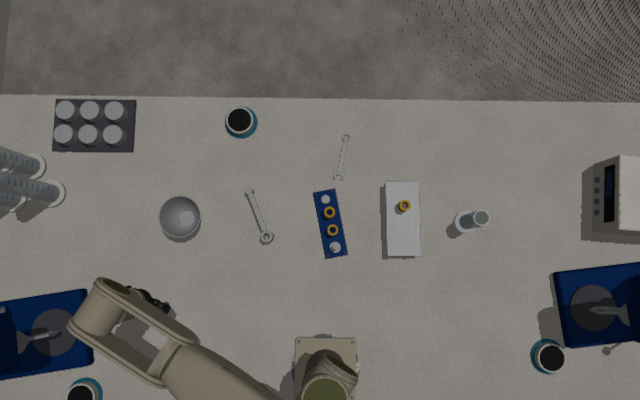

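The scene view shows the shelf (225,245) with bush c, and the stand (305,205) with two bushes. The lever is at (375,177), with the bowl, spanner and cylinder around them. In the top view, the spindle is at the near end (335,248), the pad at (325,199), and the lever's eye at (266,237). Next I'll measure them.

```bash
cat > h.py <<'E'
import numpy as np, cv2
def load(n):
    z=np.load(n+".npz"); return z["p"],z["d"],z["K"],z["T"]
def cloud(d,K,T):
    v,u=np.mgrid[0:d.shape[0],0:d.shape[1]]
    c=np.stack([(u-K[2])/K[0]*d,(v-K[3])/K[1]*d,d],-1)
    w=c@T[:3,:3].T+T[:3,3]; w[d==0]=np.nan; return w
def cast(u,v,K,T,z):
    ray=T[:3,:3]@np.array([(u-K[2])/K[0],(v-K[3])/K[1],1]); s=(z-T[2,3])/ray[2]
    return T[:3,3]+s*ray
def proj(P,K,T):
    q=T[:3,:3].T@(np.asarray(P,float)-T[:3,3]); return K[0]*q[0]/q[2]+K[2],K[1]*q[1]/q[2]+K[3]
E
python3 - <<'E'
from h import *
for n in("top0","scene0"):
    p,d,K,T=load(n); w=cloud(d,K,T)
    hsv=cv2.cvtColor(p,cv2.COLOR_RGB2HSV)
    m=cv2.inRange(hsv,(12,120,90),(35,255,255))
    cnt,lab,st,ce=cv2.connectedComponentsWithStats(m)
    print(n)
    for i in range(1,cnt):
        if st[i,4]<20: continue
        q=w[lab==i]; q=q[~np.isnan(q[:,0])]
        zt=np.percentile(q[:,2],90); tp=q[q[:,2]>zt-8]
        print(st[i],ce[i].round(1),"ztop",zt.round(1),"n",len(tp),"mean",tp.mean(0).round(1),"mid",((tp.min(0)+tp.max(0))/2).round(1),"ext",(np.ptp(tp,axis=0)).round(1))
    # blue stand
    m=cv2.inRange(hsv,(105,120,40),(130,255,255))
    reg=(w[...,0]>300)&(w[...,0]<750)&(abs(w[...,1])<250)&(w[...,2]<20)
    m[~reg]=0
    rc=cv2.minAreaRect(np.argwhere(m>0)[:,::-1].astype(np.float32)) if 0 else None
    P=w[m>0][:,:2].astype(np.float32); print("blue",len(P),cv2.minAreaRect(P), "z",np.nanmedian(w[m>0][:,2]))
    # shelf
    reg=(w[...,2]>52)&(w[...,2]<68)&(w[...,1]<-80)&(w[...,1]>-300)&(w[...,0]>250)&(w[...,0]<800)
    cnt,lab,st,ce=cv2.connectedComponentsWithStats(reg.astype(np.uint8)); i=1+np.argmax(st[1:,4])
    P=w[lab==i]; print("shelf",len(P),cv2.minAreaRect(P[:,:2].astype(np.float32)),"z",np.median(P[:,2]))
    # lever: above bench 
    reg=(w[...,2]>25)&(w[...,2]<70)&(w[...,1]<270)&(w[...,1]>80)&(w[...,0]>300)&(w[...,0]<800)
    cnt,lab,st,ce=cv2.connectedComponentsWithStats(reg.astype(np.uint8))
    for i in range(1,cnt):
        if st[i,4]>30:
            P=w[lab==i]; print("lever?",len(P),cv2.minAreaRect(P[:,:2].astype(np.float32)),np.percentile(P[:,2],[5,50,95]))
E
cat > crop.py <<'E'
import sys
from h import *
n,x0,y0,x1,y1,s,o=sys.argv[1:]
p=load(n)[0][int(y0):int(y1),int(x0):int(x1)]
cv2.imwrite("pics/"+o,cv2.resize(p[:,:,::-1],None,fx=float(s),fy=float(s),interpolation=cv2.INTER_CUBIC))
E
python3 crop.py top0 230 120 430 270 4 t1.png
```

```text
top0
[399 200  11  11  60] [403.9 205. ] ztop 114.0 n 45 mean [ 579.3 -268.8  110.7] mid [ 578.4 -268.8  112.6] ext [35.  32.5 12.5]
[324 207  11  11  61] [329.2 211.9] ztop 66.4 n 47 mean [555.3  -6.9  63.1] mid [555.8  -5.7  64.5] ext [36.  36.  12.2]
[327 225  11  11  61] [332.1 229.8] ztop 66.6 n 49 mean [493.4 -17.3  63.2] mid [491.6 -17.1  64.4] ext [36.1 35.7 11.6]
blue 984 ((520.0191650390625, -9.027236938476562), (245.64378356933594, 80.2060775756836), 11.638472557067871) z 11.346555162344089
shelf 1636 ((536.8079223632812, -254.936279296875), (270.6643371582031, 90.01517486572266), 0.3578347861766815) z 59.334001081478846
lever? 250 ((522.0217895507812, 246.7802276611328), (167.74928283691406, 42.02885437011719), 27.792686462402344) [35.52515779 44.24016088 54.4322566 ]
scene0
[178  51   7  10  33] [181.5  55.5] ztop -31.1 n 33 mean [-1323.4   393.3   -33.7] mid [-1317.3   403.    -33.2] ext [174.8  84.3   9.5]
[288 186  14  21 252] [295. 196.] ztop 62.3 n 95 mean [496.6 -24.3  60. ] mid [495.1 -23.9  59.3] ext [38.8 41.1 10. ]
[305 194  14  22 267] [311.8 204.5] ztop 62.1 n 98 mean [560.8 -12.5  60.1] mid [560.6 -11.7  59.3] ext [37.6 37.1 10.4]
[221 222  18  25 358] [229.6 233.9] ztop 110.0 n 138 mean [ 583.8 -274.   108.1] mid [ 582.9 -273.   107. ] ext [38.7 38.4 10. ]
blue 860 ((522.9082641601562, -14.857795715332031), (249.15591430664062, 85.93416595458984), 11.927994728088379) z 11.947618242694432
shelf 2051 ((539.0590209960938, -256.207763671875), (87.1285171508789, 273.9217224121094), 89.90245056152344) z 60.13360237664938
lever? 402 ((531.7546997070312, 247.009033203125), (181.6060791015625, 48.279422760009766), 27.32832145690918) [30.16648155 41.37201263 50.33376712]
```

View pics/t1.png

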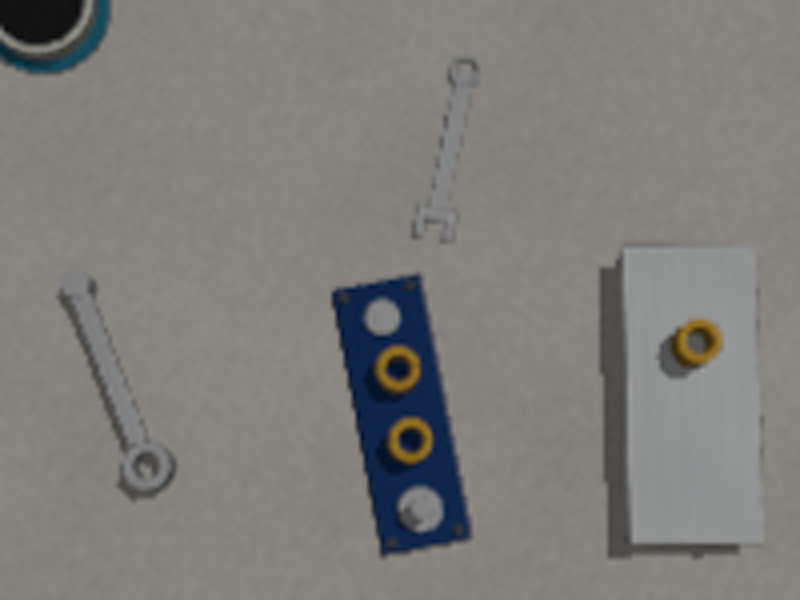

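The two cameras disagree by about 5 mm, so I'll refine with the wrist camera. First I need the tool axes and the wrist camera offset.

```bash
cat >> h.py <<'E'
from scipy.spatial.transform import Rotation as Ro
def Rt(s): return Ro.from_euler("xyz",s["tcp_rot"],degrees=True).as_matrix()
def plan(s,pos,yaw=None):
    """pos: target TCP world; yaw: jaw (tool z) direction in world deg, tool x down. returns shift cm, rotvec deg"""
    R=Rt(s); sh=R.T@(np.array(pos,float)-s["tool_pos"])/10
    if yaw is None: z=R[:,2]; yaw=np.degrees(np.arctan2(z[1],z[0]))
    best=None
    for y in (yaw,yaw+180):
        z=np.array([np.cos(np.radians(y)),np.sin(np.radians(y)),0]); x=np.array([0,0,-1.]); G=np.stack([x,np.cross(z,x),z],1)
        rv=np.degrees(Ro.from_matrix(R.T@G).as_rotvec())
        if best is None or np.linalg.norm(rv)<np.linalg.norm(best): best=rv
    return sh.round(2),best.round(2)
def st(s):
    R=Rt(s); print("t %.2f"%s["time"],"tcp",s["tool_pos"].round(1),"jawyaw %.2f"%np.degrees(np.arctan2(R[1,2],R[0,2])),"xaxis",R[:,0].round(4),"F",s["ft_force"].round(1),"gap %.1f"%s["finger_gap"],"j",s["joint_pos"].round(0))
E
python3 - <<'E'
from bench import r
from h import *
s=r.sense(); st(s); R=Rt(s); print(R.round(3))
c=r.calibration("wrist"); T=c["pose"]
print(c["fx"],c["fy"],c["cx"],c["cy"],"\n",(R.T@T[:3,:3]).round(3),(R.T@(T[:3,3]-s["tool_pos"])).round(1))
print(plan(s,[460,0,300],101.7))
for n in("top0","scene0"):
    p,d,K,T=load(n); w=cloud(d,K,T); reg=(w[...,2]>70)&(w[...,2]<220)&(w[...,1]<-290)&(w[...,1]>-520)&(w[...,0]>300)&(w[...,0]<800)
    P=w[reg]; print(len(P), P.min(0),P.max(0),P.mean(0))
E
```

```text
t 0.10 tcp [261.1 539.6 230.3] jawyaw 64.17 xaxis [-9.0e-04 -1.5e-03 -1.0e+00] F [-0.1  0.6 -0.4] gap 85.4 j [59.  8. 85.  0. 87. -5.]
[[-0.001 -0.9    0.436]
 [-0.001  0.436  0.9  ]
 [-1.     0.    -0.002]]
309.66473006366516 309.66473006366516 317.4361982771477 197.5655826763245 
 [[ 0.001 -0.264  0.965]
 [-0.    -0.965 -0.264]
 [ 1.    -0.    -0.001]] [-141.7   67.1    1.5]
(array([ -6.9 , -41.41, -39.92]), array([-37.53,  -0.09,  -0.04]))
306 [ 419.47208835 -519.96693143   70.44384002] [ 644.5518349  -290.05239933  199.71041495] [ 527.48746451 -493.87647964  157.64737412]
1006 [ 504.89926003 -519.99307569   70.03147838] [ 591.67867005 -290.40630679  194.32215506] [ 550.83210669 -494.71978523  143.08286938]
```

Call:
{"method": "servo_tool", "body": {
  "commands": [
    [[0,-0.4,-3.4,-3.1,-3,0,0],[0,-0.8,-6.8,-6.2,-6,0,0],[0,-1.2,-10.2,-9.2,-9,0,0],[0,-1.6,-13.6,-12.3,-12,0,0],[0,-2,-17,-15.4,-15,0,0],[0,-2.4,-20.4,-18.5,-18,0,0],[0,-2.8,-23.8,-21.5,-21,0,0],[0,-3.2,-27.2,-24.6,-24,0,0]]
  ]
}}

```text
time: 0.9
tool_pos: [399.1, 198.4, 263.2]
tcp_rot: [116.3, 90.0, -155.4]
ft_force: [1.7, 0.7, -0.1]
finger_gap: 85.5
```

Run:
```python
from bench import r
from h import *
s=r.sense(); st(s); print(plan(s,[480,0,280],101.7))
```

```text
t 0.90 tcp [399.1 198.4 263.2] jawyaw 88.31 xaxis [-1.e-04 -1.e-04 -1.e+00] F [ 1.7  0.7 -0.1] gap 85.5 j [ 20. -18. 106.  -0.  92. -68.]
(array([ -1.68,  -8.67, -19.59]), array([-1.339e+01, -0.000e+00, -1.000e-02]))
```

Call:
{"method": "servo_tool", "body": {
  "commands": [
    [[0,-0.3,-1.7,-3.9,-3,0,0],[0,-0.7,-3.4,-7.8,-6,0,0],[0,-1,-5.1,-11.7,-9,0,0],[0,-1.4,-6.9,-15.6,-12,0,0],[0,-1.7,-8.7,-19.6,-13.4,0,0],[0,-1.7,-8.7,-19.6,-13.4,0,0],[0,-1.7,-8.7,-19.6,-13.4,0,0]]
  ]
}}

```text
time: 1.6
tool_pos: [479.6, 0.6, 279.8]
tcp_rot: [59.8, 89.9, 161.2]
ft_force: [-0.4, 0.9, 0.4]
finger_gap: 85.6
```

```bash
cat > snap.py <<'E'
import sys
from bench import r
from h import *
n,o=sys.argv[1:3]
s=r.sense(); st(s); c=r.calibration(n); p,d=r.snapshot(n)
np.savez(o+".npz",p=p,d=d,K=[c["fx"],c["fy"],c["cx"],c["cy"]],T=c["pose"]); cv2.imwrite(f"pics/{o}.png",p[:,:,::-1])
E
python3 snap.py wrist w1
```

```text
t 1.60 tcp [479.6   0.6 279.8] jawyaw 101.41 xaxis [-1.3e-03  4.0e-04 -1.0e+00] F [-0.4  0.9  0.4] gap 85.6 j [  -6.  -12.   99.    0.   93. -107.]
```

View pics/w1.png

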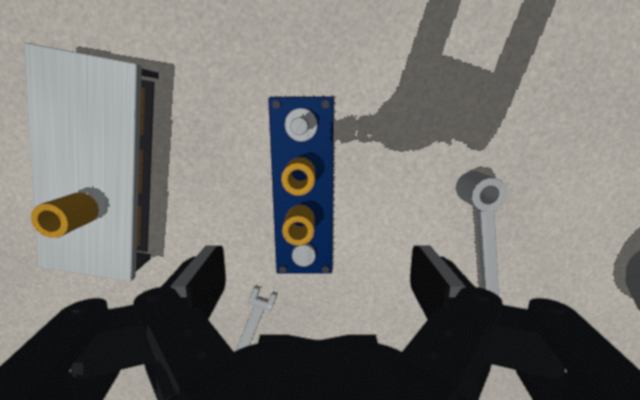

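The wrist view shows the whole stand: spindle at (300,125), bushes at (298,177) and (298,230), pad at (303,257). It also shows bush c at (65,215) and the lever eye at (488,193). I'll cast rays onto the known heights.

```bash
cat > meas.py <<'E'
import sys
from h import *
n=sys.argv[1]
p,d,K,T=load(n); w=cloud(d,K,T); hsv=cv2.cvtColor(p,cv2.COLOR_RGB2HSV)
def castall(px,z): return np.array([cast(u,v,K,T,z)[:2] for u,v in px],np.float32)
m=cv2.inRange(hsv,(12,110,60),(35,255,255))
cnt,lab,stt,ce=cv2.connectedComponentsWithStats(m)
for i in range(1,cnt):
    if stt[i,4]<60: continue
    q=w[...,2][lab==i]; zt=np.nanpercentile(q,90)
    zk=min((62,110),key=lambda a:abs(a-zt))
    tm=((lab==i)&(w[...,2]>zt-5)).astype(np.uint8)
    cs,_=cv2.findContours(tm,cv2.RETR_EXTERNAL,cv2.CHAIN_APPROX_NONE); c=max(cs,key=cv2.contourArea)
    P=castall(c[:,0],zk); (cx,cy),rr=cv2.minEnclosingCircle(P)
    e=cv2.fitEllipse(P)
    print("bush px",ce[i].round(0),"ztop %.1f"%zt,"encl",round(cx,1),round(cy,1),"r %.1f"%rr,"ell",np.round(e[0],1),np.round(e[1],1))
m=cv2.inRange(hsv,(105,120,30),(130,255,255)); reg=(w[...,0]>300)&(w[...,0]<750)&(abs(w[...,1])<150); m[~reg]=0
if m.any():
    cs,_=cv2.findContours(m,cv2.RETR_EXTERNAL,cv2.CHAIN_APPROX_NONE); P=castall(np.concatenate([c[:,0] for c in cs if len(c)>20]),12); print("stand",cv2.minAreaRect(P),"z",np.nanmedian(w[...,2][m>0]))
reg=(w[...,2]>54)&(w[...,2]<66)&(w[...,1]<-150)&(w[...,1]>-400)&(m==0)&(hsv[...,1]<60)
cnt,lab,stt,ce=cv2.connectedComponentsWithStats(reg.astype(np.uint8)); i=1+np.argmax(stt[1:,4])
cs,_=cv2.findContours((lab==i).astype(np.uint8),cv2.RETR_EXTERNAL,cv2.CHAIN_APPROX_NONE); c=max(cs,key=cv2.contourArea)
print("shelf",cv2.minAreaRect(castall(c[:,0],60)),"z",np.nanmedian(w[...,2][lab==i]))
E
python3 meas.py w1; python3 crop.py w1 240 80 360 290 2.8 s1.png; python3 crop.py w1 0 30 200 290 2.2 s2.png
```

```text
bush px [142. 111.] ztop 9.6 encl 451.8 -203.8 r 24.7 ell [ 450.9 -203.9] [ 2.2 45.7]
bush px [140. 171.] ztop 9.3 encl 520.9 -202.5 r 24.9 ell [ 520.6 -202.5] [ 2.  47.7]
bush px [298. 177.] ztop 61.6 encl 492.2 -19.2 r 19.8 ell [492.1 -19.2] [38.1 38.4]
bush px [ 64. 214.] ztop 109.1 encl 577.4 -267.0 r 21.4 ell [ 577.6 -267.5] [37.5 41.4]
bush px [299. 225.] ztop 61.3 encl 555.9 -7.3 r 19.9 ell [555.8  -7.4] [38.3 38.8]
bush px [139. 224.] ztop 9.2 encl 589.3 -201.0 r 24.6 ell [ 587.5 -200.9] [ 2.2 45.8]
stand ((518.8646240234375, -10.757110595703125), (244.53135681152344, 80.3713150024414), 11.741087913513184) z 10.929259694052035
shelf ((536.97021484375, -268.4588623046875), (268.0430603027344, 122.28166198730469), 1.1630960702896118) z 59.018141444064156
```

View pics/s1.png

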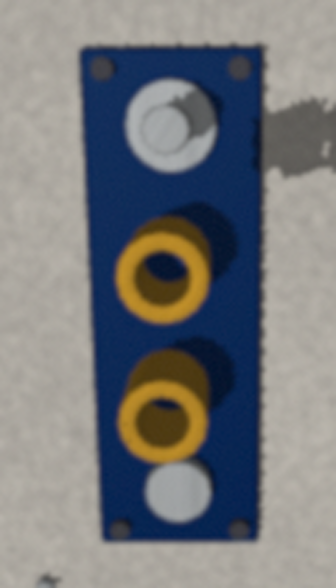

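View pics/s2.png

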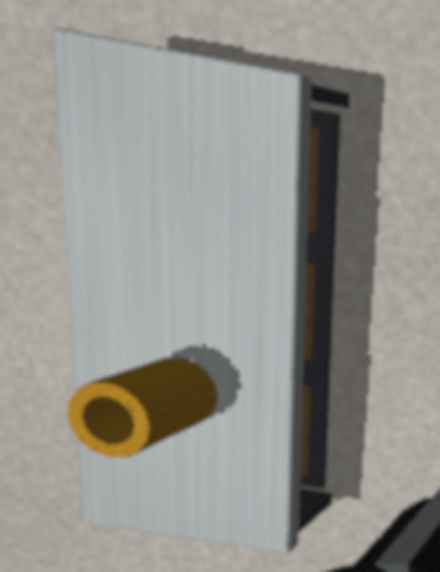

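```bash
cat > pl.py <<'E'
import sys
from bench import r
from h import *
s=r.sense(); st(s); a=list(map(float,sys.argv[1:]))
print(plan(s,a[:3],a[3] if len(a)>3 else None))
E
python3 pl.py 492.1 -19.2 24 101.7
```

```text
t 1.65 tcp [479.4   1.6 279.8] jawyaw 101.51 xaxis [-1.2e-03  6.0e-04 -1.0e+00] F [ 1.2 -0.2 -0.6] gap 85.6 j [  -6.  -12.   99.    0.   93. -107.]
(array([25.57, -0.86, -2.31]), array([-0.19,  0.05, -0.06]))
```

Call:
{"method": "servo_tool", "body": {
  "commands": [
    [[0,3.5,-0.3,-0.7,0,0,0],[0,7,-0.6,-1.4,0,0,0],[0,10.5,-0.8,-2.2,0,0,0],[0,14,-0.8,-2.2,0,0,0],[0,17,-0.8,-2.2,0,0,0],[0,17,-0.8,-2.2,0,0,0],[0,17,-0.8,-2.2,0,0,0]]
  ]
}}

```text
time: 2.35
tool_pos: [491.5, -17.3, 110.5]
tcp_rot: [62.9, 89.9, 164.6]
ft_force: [0.1, -0.0, 0.0]
finger_gap: 85.7
```

```bash
python3 snap.py wrist w2; python3 pl.py 492.1 -19.2 24 101.7;python3 meas.py w2
```

```text
t 2.35 tcp [491.5 -17.3 110.5] jawyaw 101.66 xaxis [-1.2e-03  3.0e-04 -1.0e+00] F [ 0.1 -0.   0. ] gap 85.7 j [  -8.   -4.  110.    0.   74. -110.]
t 2.40 tcp [492.7 -17.7 111.9] jawyaw 101.65 xaxis [ 1.7e-03 -1.0e-04 -1.0e+00] F [0.4 0.2 0.7] gap 85.6 j [  -8.   -4.  110.    0.   74. -110.]
(array([ 8.79,  0.11, -0.13]), array([-0.05, -0.02,  0.09]))
bush px [35. 96.] ztop 23.6 encl 452.1 -197.9 r 24.7 ell [ 451.1 -197.7] [ 5.3 68.1]
bush px [ 40. 197.] ztop 23.2 encl 517.5 -195.8 r 25.7 ell [ 515.5 -196.3] [ 5.1 77.4]
bush px [312. 213.] ztop 61.4 encl 491.9 -19.3 r 19.9 ell [492.1 -19.4] [37.9 39.2]
bush px [ 45. 284.] ztop 23.0 encl 583.2 -196.5 r 26.4 ell [ 583.4 -194.8] [ 5.2 70.7]
bush px [311. 293.] ztop 61.1 encl 554.7 -8.1 r 20.6 ell [555.   -7.8] [38.3 40.2]
stand ((510.07427978515625, -12.998748779296875), (225.2955322265625, 81.0494613647461), 11.640543937683105) z 10.9837452002443
shelf ((528.6428833007812, -208.75567626953125), (21.2251033782959, 250.86329650878906), 86.60118103027344) z 58.440677225435365
```

View pics/w2.png

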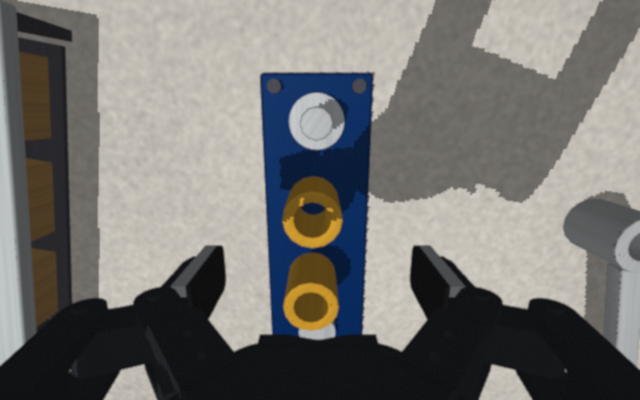

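Bush A is confirmed at (492,-19), centred between the jaws, so I'll go down and grip.

Call:
{"method": "servo_tool", "body": {
  "commands": [
    [[0,2.5,0,-0.1,0,0,0],[0,5,0,-0.2,0,0,0],[0,7,0,-0.2,0,0,0],[0,8.7,0,-0.2,0,0,0],[0,8.7,0,-0.2,0,0,0],[0,8.7,0,-0.2,0,0,0]]
  ]
}}

```text
time: 3.0
tool_pos: [493.8, -20.4, 25.3]
tcp_rot: [-109.2, 89.9, -7.7]
ft_force: [0.8, -0.6, 1.1]
finger_gap: 85.6
```

Call:
{"method": "servo_tool", "body": {
  "commands": [
    [[60,0,0,0,0,0,0],[90,0,0,0,0,0,0],[120,0,0,0,0,0,0],[150,0,0,0,0,0,0],[180,0,0,0,0,0,0],[220,0,0,0,0,0,0],[220,0,0,0,0,0,0]]
  ],
  "force": 60
}}

```text
time: 3.7
tool_pos: [493.1, -20.7, 24.5]
tcp_rot: [-119.0, 89.9, -17.4]
ft_force: [-2.7, 0.5, 7.5]
finger_gap: 39.2
```

```bash
python3 pl.py 492 -19.2 24 101.7
```

```text
t 3.70 tcp [493.1 -20.7  24.5] jawyaw 101.57 xaxis [ 1.2e-03 -4.0e-04 -1.0e+00] F [-2.7  0.5  7.5] gap 39.2 j [  -8.    3.  113.   -0.   64. -110.]
(array([0.05, 0.08, 0.16]), array([-0.13, -0.03,  0.06]))
```

Call:
{"method": "servo_tool", "body": {
  "commands": [
    [[220,-1,0,0,0,0,0],[220,-3,0,0,0,0,0],[220,-6,0,0,0,0,0],[220,-9,0,0,0,0,0],[220,-12,0,0,0,0,0],[220,-15,0,0,0,0,0],[220,-15,0,0,0,0,0]]
  ]
}}

```text
time: 4.4
tool_pos: [495.1, -20.8, 178.6]
tcp_rot: [-109.9, 89.5, -8.3]
ft_force: [1.2, 0.4, -2.0]
finger_gap: 39.4
```

```bash
python3 snap.py wrist w3; python3 pl.py 520 -262 175 91.1
```

```text
t 4.40 tcp [495.1 -20.8 178.6] jawyaw 101.57 xaxis [ 0.0081 -0.0012 -1.    ] F [ 1.2  0.4 -2. ] gap 39.4 j [  -8.   -8.  106.    0.   81. -110.]
t 4.45 tcp [493.9 -20.7 175.8] jawyaw 101.57 xaxis [ 4.8e-03 -7.0e-04 -1.0e+00] F [-0.2 -0.9 -3.7] gap 39.2 j [  -8.   -7.  106.    0.   81. -110.]
(array([  0.11,   2.29, -24.17]), array([10.47, -0.07,  0.27]))
```

View pics/w3.png

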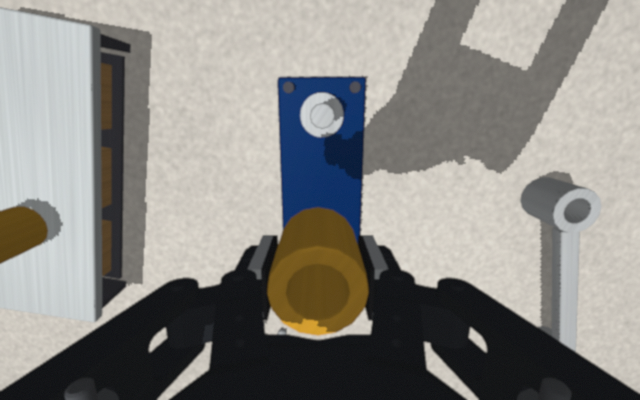

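Bush A is held upright at the centre of the wrist view. I'll move toward the shelf for a closer look at it.

Call:
{"method": "servo_tool", "body": {
  "commands": [
    [[220,-1.2,0.6,-2.4,2,0,0],[220,-2.4,1.2,-5,4,0,0],[220,-3.6,1.8,-8,6,0,0],[220,-5,2.4,-11,8,0,0],[220,-6.5,3,-13.5,10,0,0],[220,-8,3.6,-15.5,10.4,0,0],[220,-8,3.6,-15.5,10.4,0,0],[220,-8,3.6,-15.5,10.4,0,0]]
  ]
}}

```text
time: 5.25
tool_pos: [487.5, -179.4, 251.5]
tcp_rot: [55.0, 89.9, 146.1]
ft_force: [0.0, 0.5, -3.2]
finger_gap: 39.2
```

```bash
python3 snap.py wrist w4; python3 meas.py w4
```

```text
t 5.25 tcp [ 487.5 -179.4  251.5] jawyaw 91.11 xaxis [-0.0021  0.0014 -1.    ] F [ 0.   0.5 -3.2] gap 39.2 j [ -26.   -5.   96.    0.   89. -117.]
bush px [317. 274.] ztop 288.3 encl 595.5 -175.8 r 55.2 ell [ 596.2 -175.8] [103.1 107.6]
bush px [457. 232.] ztop 61.1 encl 555.6 -9.8 r 21.0 ell [555.9  -9.4] [38.1 40.3]
bush px [226. 259.] ztop 109.3 encl 577.4 -269.8 r 20.5 ell [ 574.1 -272.9] [25.4 37.4]
stand ((520.1482543945312, -12.929061889648438), (246.5966339111328, 81.90074157714844), 11.797926902770996) z 10.856558001454573
shelf ((514.5101928710938, -270.99688720703125), (221.72198486328125, 119.33085632324219), 1.1424970626831055) z 59.00191863178779
```

View pics/w4.png

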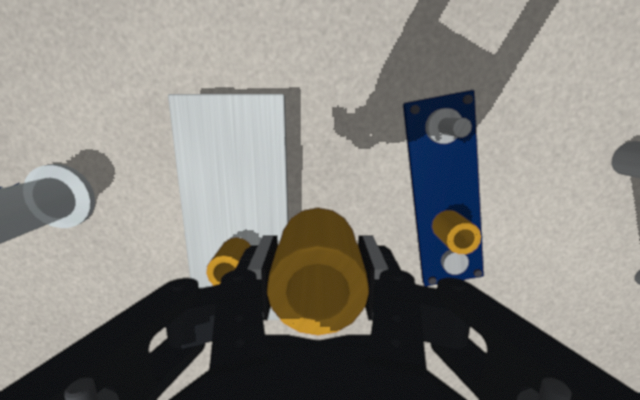

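Call:
{"method": "servo_tool", "body": {
  "commands": [
    [[220,0.5,0.7,-3,0,0,0],[220,1,1.5,-6,0,0,0],[220,1.5,2,-8,0,0,0],[220,1.5,2.3,-9.1,0,0,0],[220,1.5,2.3,-9.1,0,0,0],[220,1.5,2.3,-9.1,0,0,0]]
  ]
}}

```text
time: 5.9
tool_pos: [467.3, -269.9, 237.9]
tcp_rot: [18.6, 89.9, 109.8]
ft_force: [0.7, -0.6, -2.9]
finger_gap: 39.6
```

```bash
python3 snap.py wrist w5; python3 meas.py w5 | grep -v stand
```

```text
t 5.90 tcp [ 467.3 -269.9  237.9] jawyaw 91.20 xaxis [-4.e-04  1.e-03 -1.e+00] F [ 0.7 -0.6 -2.9] gap 39.6 j [ -35.   -2.   94.    0.   88. -127.]
bush px [317. 274.] ztop 274.7 encl 567.5 -266.8 r 52.1 ell [ 567.9 -266.4] [ 98.2 102.4]
bush px [534. 253.] ztop 60.9 encl 555.8 -11.3 r 21.0 ell [555.7 -11.1] [37.7 41.4]
shelf ((472.1675109863281, -272.76617431640625), (136.90084838867188, 118.89881134033203), 1.1551110744476318) z 58.98112289058503
```

View pics/w5.png

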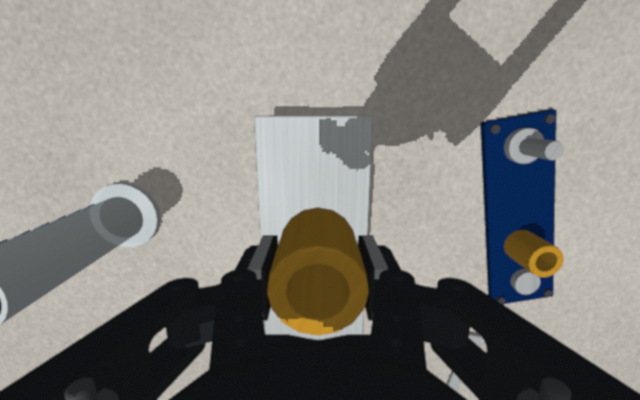

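```bash
python3 pl.py 522 -271.8 110 91.15
```

```text
t 5.95 tcp [ 467.4 -269.8  238.2] jawyaw 91.23 xaxis [ 1.e-04  7.e-04 -1.e+00] F [-0.1  0.5 -2. ] gap 38.9 j [ -35.   -2.   94.    0.   88. -127.]
(array([12.82, -5.45, -0.33]), array([0.08, 0.04, 0.  ]))
```

Call:
{"method": "servo_tool", "body": {
  "commands": [
    [[220,0,-1.8,-0.1,0,0,0],[220,0,-3.6,-0.2,0,0,0],[220,1.5,-5.4,-0.3,0,0,0],[220,5,-5.4,-0.3,0,0,0],[220,8.5,-5.4,-0.3,0,0,0],[220,12,-5.4,-0.3,0,0,0],[220,13.8,-5.4,-0.3,0,0,0],[220,13.8,-5.4,-0.3,0,0,0]]
  ]
}}

```text
time: 6.75
tool_pos: [519.2, -270.1, 96.5]
tcp_rot: [53.7, 89.6, 145.0]
ft_force: [-0.9, 0.2, -2.5]
finger_gap: 39.0
```

```bash
python3 snap.py wrist w6; python3 pl.py 522 -271.8 76 91.15;python3 snap.py scene sc6; python3 crop.py sc6 130 150 370 310 3.2 sc6c.png
```

```text
t 6.75 tcp [ 519.2 -270.1   96.5] jawyaw 91.25 xaxis [-0.0055  0.0039 -1.    ] F [-0.9  0.2 -2.5] gap 39.0 j [ -33.   11.   95.    0.   74. -124.]
t 6.80 tcp [ 520.5 -271.1   99.1] jawyaw 91.24 xaxis [-0.0026  0.0019 -1.    ] F [ 0.2  1.3 -2.4] gap 39.1 j [ -33.   11.   95.    0.   74. -124.]
(array([ 2.31, -0.15, -0.07]), array([ 0.09,  0.11, -0.15]))
t 6.80 tcp [ 520.5 -271.1   99.1] jawyaw 91.24 xaxis [-0.0026  0.0019 -1.    ] F [ 0.2  1.3 -2.4] gap 39.1 j [ -33.   11.   95.    0.   74. -124.]
```

View pics/w6.png

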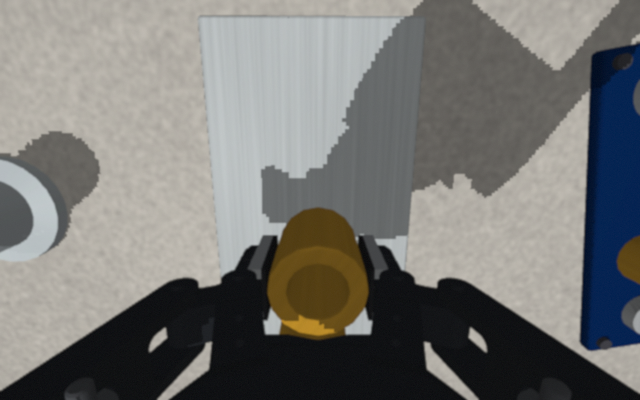

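View pics/sc6c.png

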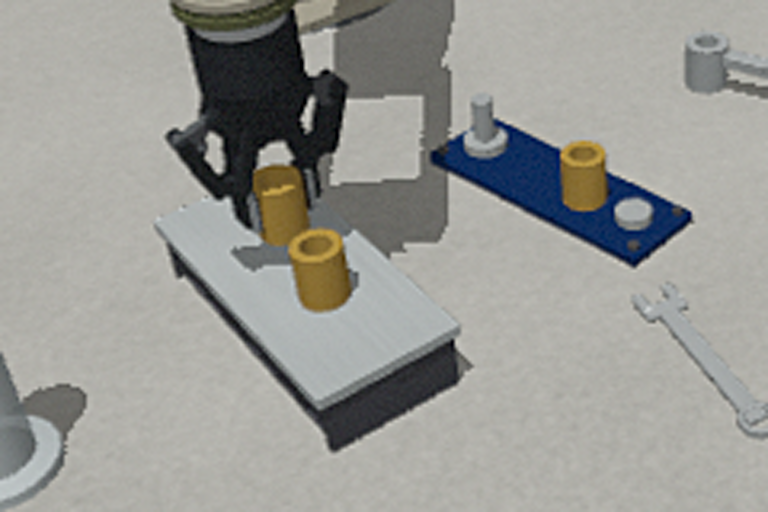

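```bash
python3 meas.py w6 | grep -v stand;  python3 pl.py 522 -271.8 76 91.15
python3 - <<'E'
from bench import r
from h import *
import numpy as np
s=r.sense(); T=np.load("w6.npz")["T"]; print(T[:3,3], s["tool_pos"])
E
```

```text
bush px [317. 276.] ztop 133.3 encl 532.3 -268.3 r 25.0 ell [ 532.4 -268.5] [46.6 48.8]
bush px [630. 260.] ztop 26.6 encl 540.7 -66.3 r 12.4 ell [541.8 -68.1] [ 6.4 25.7]
shelf ((479.0231018066406, -272.5814208984375), (149.98178100585938, 118.08129119873047), 1.1538623571395874) z 59.05850813541693
t 6.85 tcp [ 521.7 -272.1  101. ] jawyaw 91.23 xaxis [ 3.e-04 -0.e+00 -1.e+00] F [ 0.5 -0.4 -1.5] gap 39.3 j [ -33.   11.   95.    0.   74. -124.]
(array([ 2.5 , -0.03,  0.03]), array([ 0.08, -0.  ,  0.02]))
[ 453.64003131 -270.68150087  238.58060784] [ 521.67710963 -272.14037929  100.99977138]
```

```bash
cat > lat.py <<'E'
from bench import r
from h import *
s=r.sense(); c=r.calibration("wrist"); p,d=r.snapshot("wrist"); T=c["pose"]; K=[c["fx"],c["fy"],c["cx"],c["cy"]]
st(s)
tc=T[:3,:3].T@(s["tool_pos"]-T[:3,3]); print("tcp in cam",tc.round(2), "cam x vs tool z", np.degrees(np.arccos(T[:3,0]@Rt(s)[:,2])).round(2))
hsv=cv2.cvtColor(p,cv2.COLOR_RGB2HSV); m=cv2.inRange(hsv,(12,110,40),(35,255,255))
m[:, :240]=0; m[:,400:]=0; m[(d>170)|(d==0)]=0
cs,_=cv2.findContours(m,cv2.RETR_EXTERNAL,cv2.CHAIN_APPROX_NONE); c=max(cs,key=cv2.contourArea)
for v in (240,260,280):
    q=c[c[:,0,1]==v][:,0,0]; dd=np.median(d[v,305:330]); mid=(q.min()+q.max())/2; print(v,q.min(),q.max(),"lateral",((mid-K[2])/K[0]*dd).round(2),"depth",dd)
w=cloud(d,K,T); 
for z0 in(1,):
    reg=(w[...,2]>54)&(w[...,2]<66)&(w[...,1]<-200)&(w[...,1]>-340)
    for v in (60,120,180,220):
        q=np.where(reg[v])[0]; L=cast(q.min()-.5,v,K,T,60); Rr=cast(q.max()+.5,v,K,T,60); M=(L+Rr)/2; 
        mc=T[:3,:3].T@(M-T[:3,3]); print(v,q.min(),q.max(),"width",np.linalg.norm(L-Rr).round(1),"mid",M.round(1),"cam",mc.round(2))
E
python3 lat.py
```

```text
t 6.85 tcp [ 521.7 -272.1  101. ] jawyaw 91.23 xaxis [ 3.e-04 -0.e+00 -1.e+00] F [ 0.5 -0.4 -1.5] gap 39.3 j [ -33.   11.   95.    0.   74. -124.]
tcp in cam [ -1.37  26.73 154.15] cam x vs tool z 0.03
240 281 354 lateral 0.02 depth 119.210625
260 273 362 lateral 0.02 depth 115.4748
280 268 367 lateral 0.03 depth 150.42467
60 208 424 width 118.3 mid [ 427.4 -273.6   60. ] cam [ -0.79 -75.01 168.86]
120 213 419 width 118.5 mid [ 459.1 -272.9   60. ] cam [ -0.83 -44.39 177.23]
180 218 413 width 118.0 mid [ 494.2 -272.5   60. ] cam [ -1.17 -10.58 186.46]
220 222 410 width 117.9 mid [ 519.7 -271.7   60. ] cam [ -0.9   14.   193.18]
```

Call:
{"method": "servo_tool", "body": {
  "commands": [
    [[220,1,0,-0.1,0,0,0],[220,2,0,-0.1,0,0,0],[220,2.4,0,-0.1,0,0,0],[220,2.5,0,-0.1,0,0,0],[220,2.5,0,-0.1,0,0,0],[220,2.5,0,-0.1,0,0,0]]
  ]
}}

```text
time: 7.5
tool_pos: [521.3, -274.0, 75.6]
tcp_rot: [-121.0, 90.0, -29.8]
ft_force: [-0.4, -0.5, -2.9]
finger_gap: 39.0
```

Call:
{"method": "servo_tool", "body": {
  "commands": [
    [[220,0.1,0,0,0,0,0],[220,0.1,0,0,0,0,0]]
  ]
}}

```text
time: 7.7
tool_pos: [521.3, -273.9, 74.5]
tcp_rot: [-125.5, 90.0, -34.3]
ft_force: [-0.4, -1.1, -3.0]
finger_gap: 39.0
```

Call:
{"method": "servo_tool", "body": {
  "commands": [
    [[220,0.1,0,0,0,0,0],[220,0.1,0,0,0,0,0]]
  ]
}}

```text
time: 7.9
tool_pos: [521.1, -273.8, 73.2]
tcp_rot: [51.0, 90.0, 142.2]
ft_force: [0.2, -0.2, -2.6]
finger_gap: 38.9
```

Call:
{"method": "servo_tool", "body": {
  "commands": [
    [[220,0.1,0,0,0,0,0],[220,0.1,0,0,0,0,0]]
  ]
}}

```text
time: 8.1
tool_pos: [521.2, -273.9, 72.6]
tcp_rot: [-129.5, 90.0, -38.3]
ft_force: [0.3, 0.6, -0.1]
finger_gap: 39.1
```

Call:
{"method": "servo_tool", "body": {
  "commands": [
    [[220,0.07,0,0,0,0,0],[220,0.07,0,0,0,0,0]]
  ]
}}

```text
time: 8.3
tool_pos: [521.3, -273.9, 72.5]
tcp_rot: [-121.8, 90.0, -30.6]
ft_force: [-3.0, 1.5, 6.1]
finger_gap: 39.4
```

The wrist force shows contact (+6 N), so I'll open the jaws and rise.

Call:
{"method": "servo_tool", "body": {
  "commands": [
    [[150,0,0,0,0,0,0],[110,0,0,0,0,0,0],[60,0,0,0,0,0,0],[0,0,0,0,0,0,0],[0,0,0,0,0,0,0],[0,0,0,0,0,0,0]]
  ]
}}

```text
time: 8.9
tool_pos: [521.2, -273.9, 71.5]
tcp_rot: [-115.4, 90.0, -24.3]
ft_force: [-0.7, -0.1, 0.1]
finger_gap: 85.5
```

Call:
{"method": "servo_tool", "body": {
  "commands": [
    [[0,-1,0,0,0,0,0],[0,-3,0,0,0,0,0],[0,-6,0,0,0,0,0],[0,-9,0,0,0,0,0],[0,-12,0,0,0,0,0],[0,-15,3,1.5,0,0,0],[0,-16,6,3,0,0,0],[0,-16,6,3,0,0,0]]
  ]
}}

```text
time: 9.7
tool_pos: [459.4, -244.6, 235.0]
tcp_rot: [-127.5, 89.8, -36.3]
ft_force: [0.7, -0.5, 0.3]
finger_gap: 85.2
```

```bash
python3 snap.py wrist w7; python3 meas.py w7;python3 snap.py scene sc7; python3 crop.py sc7 130 150 370 310 3.2 sc7c.png
```

```text
t 9.70 tcp [ 459.4 -244.6  235. ] jawyaw 91.17 xaxis [ 0.003  -0.0022 -1.    ] F [ 0.7 -0.5  0.3] gap 85.2 j [ -34.   -5.   98.   -0.   87. -125.]
bush px [288. 270.] ztop 109.2 encl 519.4 -271.8 r 20.4 ell [ 519.5 -272.1] [37.4 39.6]
bush px [514. 259.] ztop 60.9 encl 555.8 -11.2 r 21.2 ell [555.4 -10.7] [37.8 41.5]
stand ((519.3489379882812, -14.903038024902344), (246.76258850097656, 82.6644287109375), 11.671629905700684) z 10.803194190806153
shelf ((535.5082397460938, -271.2586669921875), (263.8159484863281, 118.86944580078125), 1.150892972946167) z 58.92476839792511
t 9.75 tcp [ 460.3 -245.   233.9] jawyaw 91.16 xaxis [ 0.0029 -0.002  -1.    ] F [ 1.   0.7 -0.1] gap 85.2 j [ -34.   -5.   98.   -0.   87. -125.]
```

View pics/w7.png

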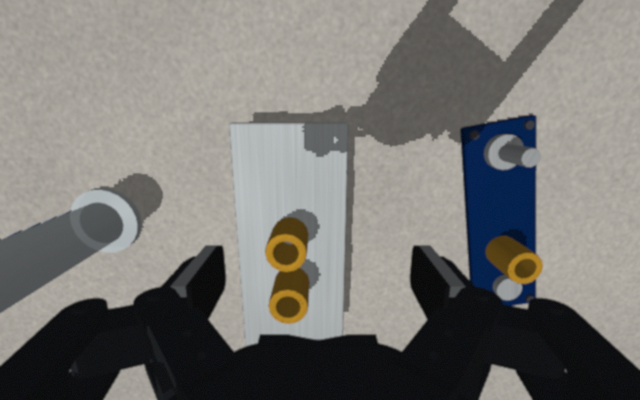

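View pics/sc7c.png

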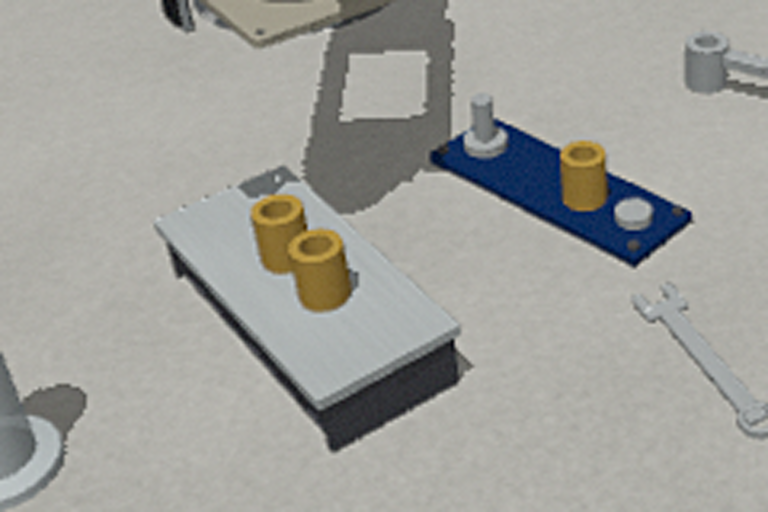

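Both shelf bushes are upright at (287,250) and (289,305) in the wrist view, with one bush left on the stand. I'll measure the row alignment.

```bash
cat > row.py <<'E'
import sys
from h import *
p,d,K,T=load(sys.argv[1]); w=cloud(d,K,T); hsv=cv2.cvtColor(p,cv2.COLOR_RGB2HSV)
m=cv2.inRange(hsv,(12,110,60),(35,255,255)); m[~((w[...,2]>104)&(w[...,2]<115))]=0
cs,_=cv2.findContours(m,cv2.RETR_EXTERNAL,cv2.CHAIN_APPROX_NONE)
for c in cs:
    if len(c)<40: continue
    P=np.array([cast(u,v,K,T,110)[:2] for u,v in c[:,0]],np.float32); e=cv2.fitEllipse(P); print(np.round(e[0],1),np.round(e[1],1),"encl",cv2.minEnclosingCircle(P), c[:,0].mean(0))
E
python3 row.py w7; python3 pl.py 555 -9 110 101.7
```

```text
[ 576.8 -270.3] [37.3 40.1] encl ((576.794921875, -270.3010559082031), 20.348697662353516) [288.12149533 304.71962617]
[ 519.5 -272.1] [37.4 39.6] encl ((519.4398193359375, -271.7756042480469), 20.379741668701172) [285.95652174 251.09565217]
t 9.80 tcp [ 460.7 -245.2  233. ] jawyaw 91.16 xaxis [ 0.0021 -0.0014 -1.    ] F [ 0.4 -0.3  0.4] gap 85.3 j [ -34.   -5.   98.    0.   87. -125.]
(array([12.28, -9.88, 23.45]), array([-10.54,  -0.09,   0.11]))
```

Call:
{"method": "servo_tool", "body": {
  "commands": [
    [[0,0,-1,3,-1,0,0],[0,0,-2.5,7,-3,0,0],[0,0,-4.5,11.5,-5,0,0],[0,0,-7,16,-7,0,0],[0,0,-9,20,-9,0,0],[0,0,-10.1,23.4,-10.5,0,0],[0,4,-10.1,23.4,-10.5,0,0],[0,8,-10.1,23.4,-10.5,0,0]]
  ]
}}

```text
time: 10.6
tool_pos: [558.8, -7.6, 151.5]
tcp_rot: [-106.7, 89.8, -4.9]
ft_force: [0.5, -0.1, -1.9]
finger_gap: 85.6
```

Call:
{"method": "servo_tool", "body": {
  "commands": [
    [[0,2,0,0,0,0,0],[0,2,0,0,0,0,0],[0,2,0,0,0,0,0]]
  ]
}}

```text
time: 10.9
tool_pos: [557.0, -9.1, 131.5]
tcp_rot: [70.0, 89.9, 171.7]
ft_force: [-0.1, -0.1, 0.3]
finger_gap: 85.6
```

```bash
python3 snap.py wrist w8; python3 pl.py 556.9 -8.9 24 101.7
```

```text
t 10.90 tcp [557.   -9.1 131.5] jawyaw 101.67 xaxis [-1.e-03  1.e-04 -1.e+00] F [-0.1 -0.1  0.3] gap 85.6 j [  -6.    5.   99.    0.   77. -108.]
t 10.95 tcp [557.8  -9.2 132.8] jawyaw 101.66 xaxis [ 1.4e-03 -1.0e-04 -1.0e+00] F [0.7 0.7 0.2] gap 85.4 j [  -6.    5.   99.    0.   77. -108.]
(array([10.88,  0.1 ,  0.06]), array([-0.04, -0.02,  0.08]))
```

View pics/w8.png

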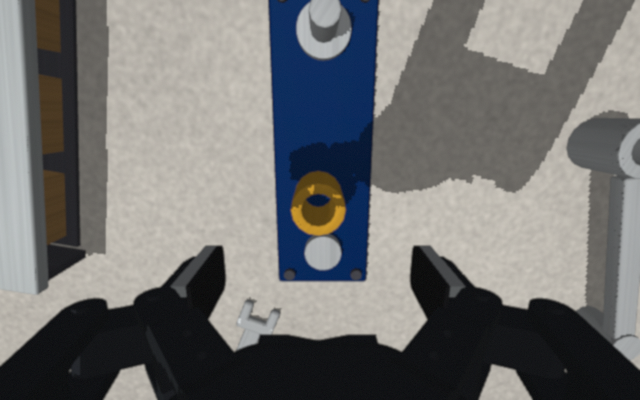

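Call:
{"method": "servo_tool", "body": {
  "commands": [
    [[0,3,0,0,0,0,0],[0,6,0,0,0,0,0],[0,9,0,0,0,0,0],[0,10.8,0,0,0,0,0],[0,10.8,0,0,0,0,0],[0,10.8,0,0,0,0,0]]
  ]
}}

```text
time: 11.55
tool_pos: [558.2, -9.3, 25.5]
tcp_rot: [-107.6, 89.9, -5.9]
ft_force: [-0.3, -0.3, 0.6]
finger_gap: 85.1
```

Call:
{"method": "servo_tool", "body": {
  "commands": [
    [[60,0,0,0,0,0,0],[90,0,0,0,0,0,0],[120,0,0,0,0,0,0],[150,0,0,0,0,0,0],[180,0,0,0,0,0,0],[220,0,0,0,0,0,0],[220,0,0,0,0,0,0]]
  ],
  "force": 60
}}

```text
time: 12.25
tool_pos: [557.5, -9.0, 25.0]
tcp_rot: [-102.9, 89.9, -1.2]
ft_force: [-2.9, 0.6, 6.9]
finger_gap: 39.3
```

Call:
{"method": "servo_tool", "body": {
  "commands": [
    [[220,-1,0,0,0,0,0],[220,-3,0,0,0,0,0],[220,-6,0,0,0,0,0],[220,-10,0,0,0,0,0],[220,-14,0,0,0,0,0],[220,-18,0,0,0,0,0],[220,-18,0,0,0,0,0],[220,-18,0,0,0,0,0]]
  ]
}}

```text
time: 13.05
tool_pos: [557.4, -9.1, 205.0]
tcp_rot: [-108.3, 89.9, -6.6]
ft_force: [-0.4, 0.5, -3.1]
finger_gap: 39.2
```

```bash
python3 snap.py wrist w9; python3 pl.py 465 -274.8 200 91.15
```

```text
t 13.05 tcp [557.4  -9.1 205. ] jawyaw 101.67 xaxis [ 2.6e-03 -3.0e-04 -1.0e+00] F [-0.4  0.5 -3.1] gap 39.2 j [  -6.    2.   94.   -0.   84. -108.]
t 13.10 tcp [556.2  -9.  203. ] jawyaw 101.67 xaxis [-9.e-04  1.e-04 -1.e+00] F [-0.2 -0.4 -3.5] gap 39.3 j [  -6.    2.   94.   -0.   84. -108.]
(array([  0.3 ,  14.31, -24.18]), array([ 1.052e+01,  1.000e-02, -5.000e-02]))
```

View pics/w9.png

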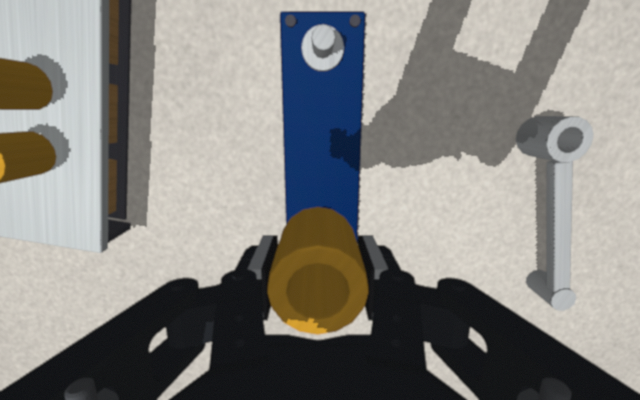

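Bush B is held, and the whole lever is visible at (568,138)-(563,298). I'll carry B over to the shelf.

Call:
{"method": "servo_tool", "body": {
  "commands": [
    [[220,0,1.5,-2.5,1,0,0],[220,0,3.5,-6,3,0,0],[220,0,6,-10,5,0,0],[220,0,8.5,-14.5,7,0,0],[220,0,11,-18.5,9,0,0],[220,0,13,-22,10.5,0,0],[220,0,14.2,-24.1,10.5,0,0],[220,0,14.2,-24.1,10.5,0,0]]
  ]
}}

```text
time: 13.9
tool_pos: [463.8, -276.0, 200.8]
tcp_rot: [66.9, 89.7, 157.8]
ft_force: [-0.4, 0.3, -2.1]
finger_gap: 39.2
```

Call:
{"method": "servo_tool", "body": {
  "commands": [
    [[220,3,0,0,0,0,0],[220,6.5,0,0,0,0,0],[220,9,0,0,0,0,0],[220,10,0,0,0,0,0],[220,10,0,0,0,0,0],[220,10,0,0,0,0,0]]
  ]
}}

```text
time: 14.5
tool_pos: [466.9, -273.6, 104.2]
tcp_rot: [-105.6, 90.0, -14.4]
ft_force: [-0.1, -0.1, -1.4]
finger_gap: 39.2
```

```bash
sed -i 's/(60,120,180,220)/(100,150,200,225)/' lat.py; python3 lat.py; python3 pl.py 465 -274.8 75 91.15;python3 snap.py wrist w10;python3 snap.py scene sc10; python3 crop.py sc10 130 150 370 310 3.2 sc10c.png
```

```text
t 14.50 tcp [ 466.9 -273.6  104.2] jawyaw 91.20 xaxis [ 2.e-04 -1.e-04 -1.e+00] F [-0.1 -0.1 -1.4] gap 39.2 j [ -36.    4.  103.    0.   73. -127.]
tcp in cam [ -1.33  26.73 154.17] cam x vs tool z 0.03
240 281 354 lateral 0.02 depth 119.59816
260 273 362 lateral 0.02 depth 115.97164
280 268 367 lateral 0.03 depth 150.22734
t 14.55 tcp [ 467.4 -274.1  105.1] jawyaw 91.19 xaxis [ 0.0017 -0.0011 -1.    ] F [-0.1 -0.4 -3.2] gap 39.0 j [ -36.    4.  103.    0.   73. -127.]
(array([ 3.01,  0.24, -0.06]), array([ 0.04, -0.07,  0.09]))
t 14.55 tcp [ 467.4 -274.1  105.1] jawyaw 91.19 xaxis [ 0.0017 -0.0011 -1.    ] F [-0.1 -0.4 -3.2] gap 39.0 j [ -36.    4.  103.    0.   73. -127.]
t 14.60 tcp [ 467.6 -274.4  105.4] jawyaw 91.19 xaxis [ 0.0023 -0.0016 -1.    ] F [ 0.5  0.1 -2.6] gap 39.4 j [ -36.    4.  103.    0.   73. -127.]Traceback (most recent call last):
  File "lat.py", line 15, in <module>
    q=np.where(reg[v])[0]; L=cast(q.min()-.5,v,K,T,60); Rr=cast(q.max()+.5,v,K,T,60); M=(L+Rr)/2;
                                  ~~~~~^^
    return umr_minimum(a, axis, None, out, keepdims, initial, where)
ValueError: zero-size array to reduction operation minimum which has no identity
```

View pics/w10.png

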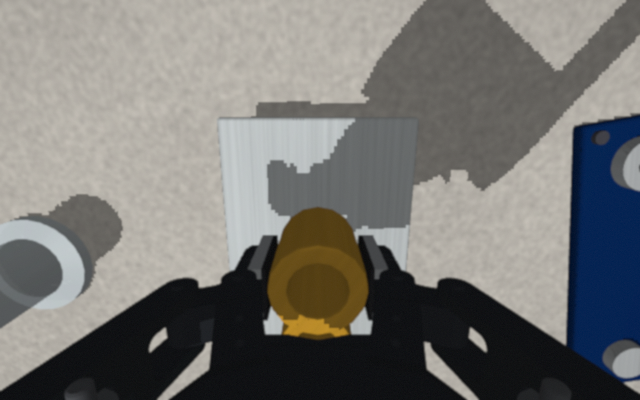

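View pics/sc10c.png

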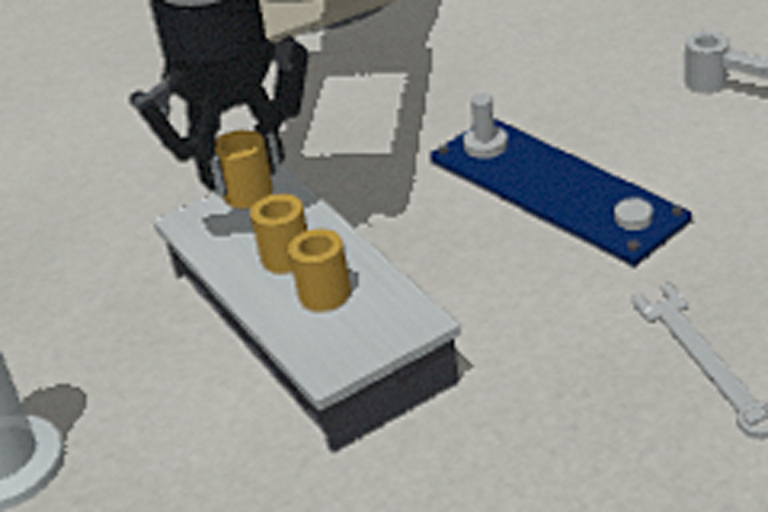

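Call:
{"method": "servo_tool", "body": {
  "commands": [
    [[220,1,0.2,-0.1,0,0,0],[220,2,0.2,-0.1,0,0,0],[220,2.6,0.2,-0.1,0,0,0],[220,2.9,0.2,-0.1,0,0,0],[220,2.9,0.2,-0.1,0,0,0],[220,2.9,0.2,-0.1,0,0,0]]
  ]
}}

```text
time: 15.25
tool_pos: [464.6, -274.9, 74.6]
tcp_rot: [-135.3, 90.0, -44.1]
ft_force: [0.3, 0.3, -2.9]
finger_gap: 39.2
```

```bash
python3 lat.py | tail -5
```

```text
t 15.25 tcp [ 464.6 -274.9   74.6] jawyaw 91.17 xaxis [ 1.e-04 -1.e-04 -1.e+00] F [ 0.3  0.3 -2.9] gap 39.2 j [ -36.    6.  104.   -0.   70. -127.]
tcp in cam [ -1.36  26.74 154.18] cam x vs tool z 0.03
240 280 355 lateral 0.02 depth 119.518425
260 273 362 lateral 0.02 depth 115.97382
280 268 367 lateral 0.03 depth 150.34705Traceback (most recent call last):
  File "lat.py", line 15, in <module>
    q=np.where(reg[v])[0]; L=cast(q.min()-.5,v,K,T,60); Rr=cast(q.max()+.5,v,K,T,60); M=(L+Rr)/2;
                                  ~~~~~^^
    return umr_minimum(a, axis, None, out, keepdims, initial, where)
ValueError: zero-size array to reduction operation minimum which has no identity
```

Call:
{"method": "servo_tool", "body": {
  "commands": [
    [[220,0.1,0,0,0,0,0],[220,0.1,0,0,0,0,0]]
  ]
}}

```text
time: 15.5
tool_pos: [464.6, -274.9, 73.7]
tcp_rot: [-130.9, 90.0, -39.7]
ft_force: [0.3, -0.3, -3.5]
finger_gap: 38.7
```

Call:
{"method": "servo_tool", "body": {
  "commands": [
    [[220,0.1,0,0,0,0,0],[220,0.1,0,0,0,0,0]]
  ]
}}

```text
time: 15.7
tool_pos: [464.6, -275.0, 73.0]
tcp_rot: [-134.0, 90.0, -42.8]
ft_force: [-0.8, 1.0, 1.0]
finger_gap: 39.9
```

Contact is starting (force went from -3.5 to +1 N).

Call:
{"method": "servo_tool", "body": {
  "commands": [
    [[220,0.05,0,0,0,0,0],[220,0.05,0,0,0,0,0]]
  ]
}}

```text
time: 15.9
tool_pos: [464.7, -275.0, 73.0]
tcp_rot: [-131.8, 90.0, -40.6]
ft_force: [-3.9, 2.2, 7.6]
finger_gap: 39.3
```

Call:
{"method": "servo_tool", "body": {
  "commands": [
    [[150,0,0,0,0,0,0],[110,0,0,0,0,0,0],[60,0,0,0,0,0,0],[0,0,0,0,0,0,0],[0,0,0,0,0,0,0],[0,0,0,0,0,0,0]]
  ]
}}

```text
time: 16.5
tool_pos: [464.5, -274.9, 72.0]
tcp_rot: [-18.1, 90.0, 73.1]
ft_force: [-0.4, -1.2, -1.3]
finger_gap: 85.3
```

Call:
{"method": "servo_tool", "body": {
  "commands": [
    [[0,-1,0,0,0,0,0],[0,-3,0,0,0,0,0],[0,-6,0,0,0,0,0],[0,-10,0,0,0,0,0],[0,-14,1,1,0,0,0],[0,-17,2,2.5,0,0,0],[0,-18,3,3.5,0,0,0],[0,-18,3,3.5,0,0,0]]
  ]
}}

```text
time: 17.3
tool_pos: [434.4, -240.5, 255.8]
tcp_rot: [-125.3, 89.7, -34.1]
ft_force: [0.4, -1.0, -0.3]
finger_gap: 86.1
```

```bash
python3 snap.py wrist w11; python3 row.py w11; python3 meas.py w11 | grep shelf; python3 snap.py scene sc11; python3 crop.py sc11 130 130 420 310 2.7 sc11c.png
```

```text
t 17.30 tcp [ 434.4 -240.5  255.8] jawyaw 91.20 xaxis [ 0.0046 -0.0031 -1.    ] F [ 0.4 -1.  -0.3] gap 86.1 j [ -35.  -10.  100.    0.   90. -126.]
[ 576.7 -270.3] [37.  40.2] encl ((576.4588623046875, -270.8377990722656), 20.62909507751465) [286.04123711 312.82474227]
[ 519.2 -272. ] [37.4 40. ] encl ((518.928955078125, -272.23651123046875), 20.533077239990234) [284.3490566  264.24528302]
[ 463.3 -273.1] [37.3 39. ] encl ((463.2896728515625, -273.17669677734375), 20.056087493896484) [282.73636364 212.49090909]
shelf ((531.969970703125, -271.3194274902344), (258.4792785644531, 118.93009948730469), 1.1497811079025269) z 58.89974916460443
t 17.35 tcp [ 434.2 -240.6  253.9] jawyaw 91.19 xaxis [ 0.0028 -0.002  -1.    ] F [ 0.9 -0.3  0.3] gap 85.3 j [ -35.   -9.  100.   -0.   90. -126.]
```

View pics/w11.png

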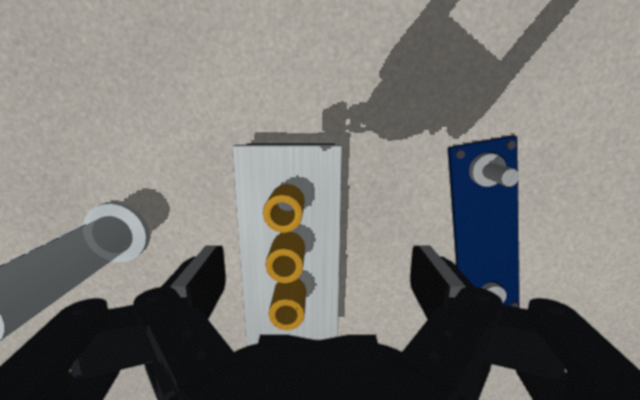

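View pics/sc11c.png

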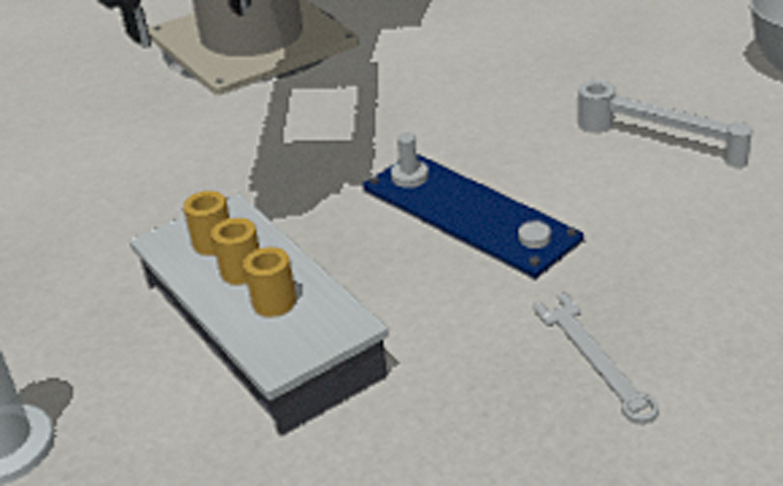

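The row is straight (x = 463, 519 and 577) and within 0.5 mm of the midline, with 16-17 mm gaps. Now I'll measure the empty stand.

```bash
python3 pl.py 455 -22 240 101.7
```

```text
t 17.40 tcp [ 433.9 -240.6  252.4] jawyaw 91.18 xaxis [ 1.e-03 -8.e-04 -1.e+00] F [-0.1  0.7  0.3] gap 85.4 j [ -35.   -9.  100.   -0.   90. -126.]
(array([ 1.23, -2.55, 21.82]), array([-10.52,  -0.05,   0.05]))
```

Call:
{"method": "servo_tool", "body": {
  "commands": [
    [[0,0.2,-0.4,3,-1.5,0,0],[0,0.4,-0.8,7,-3.5,0,0],[0,0.6,-1.3,11,-5.5,0,0],[0,0.8,-1.8,15,-7.5,0,0],[0,1,-2.3,19,-9.5,0,0],[0,1.2,-2.6,21.8,-10.5,0,0],[0,1.2,-2.6,21.8,-10.5,0,0],[0,1.2,-2.6,21.8,-10.5,0,0]]
  ]
}}

```text
time: 18.2
tool_pos: [455.0, -21.8, 238.8]
tcp_rot: [79.7, 89.9, -178.6]
ft_force: [-0.5, 0.3, -0.1]
finger_gap: 85.4
```

```bash
python3 snap.py wrist w12; python3 meas.py w12 | grep stand; python3 crop.py w12 200 40 520 280 2.5 w12c.png
```

```text
t 18.20 tcp [455.  -21.8 238.8] jawyaw 101.75 xaxis [-2.3e-03 -1.0e-04 -1.0e+00] F [-0.5  0.3 -0.1] gap 85.4 j [  -9.  -16.  106.   -0.   89. -111.]
stand ((517.930908203125, -11.09881591796875), (243.16085815429688, 80.62850952148438), 11.7329740524292) z 10.89010992434163
```

View pics/w12.png

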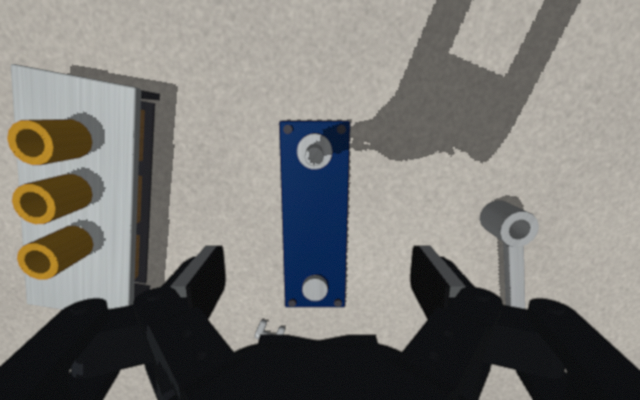

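View pics/w12c.png

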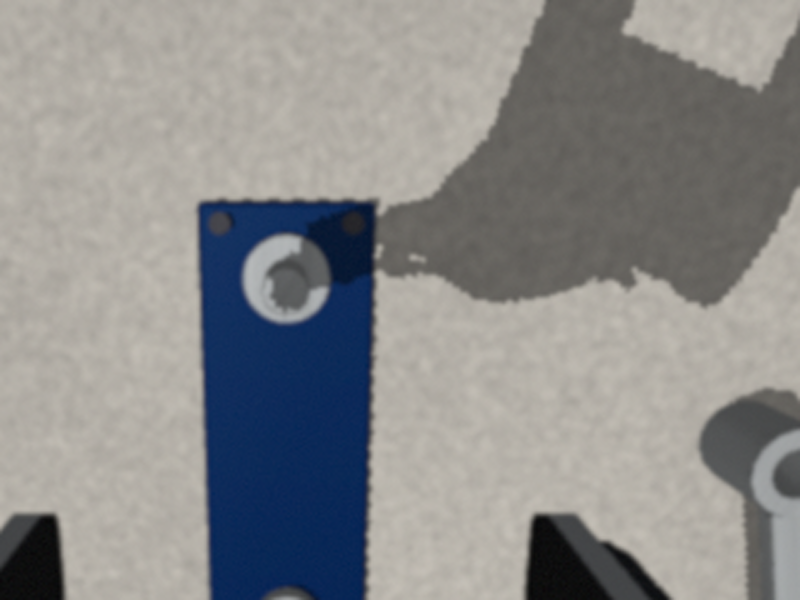

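```bash
cat > stand.py <<'E'
import sys
from h import *
p,d,K,T=load(sys.argv[1]); w=cloud(d,K,T)
near=(abs(w[...,1]+10)<70)&(w[...,0]>390)&(w[...,0]<640)
for nm,lo,hi,zc in(("z22",17,26,22),("tip",58,70,66)):
    m=(near&(w[...,2]>lo)&(w[...,2]<hi)).astype(np.uint8)
    cs,_=cv2.findContours(m,cv2.RETR_EXTERNAL,cv2.CHAIN_APPROX_NONE)
    for c in cs:
        if len(c)<15: continue
        P=np.array([cast(u,v,K,T,zc)[:2] for u,v in cv2.convexHull(c)[:,0]],np.float32); e=cv2.fitEllipse(P); ce,rr=cv2.minEnclosingCircle(P); print(nm,"px",c[:,0].mean(0).round(0),"ell",np.round(e[0],1),np.round(e[1],1),"encl",np.round(ce,1),round(rr,1))
E
for i in w12 w7 w1; do echo $i; python3 stand.py $i; done
```

```text
w12
z22 px [314. 289.] ell [606.6   7. ] [31.7 33.7] encl [606.5   7. ] 16.9
z22 px [314. 151.] ell [431.8 -29.2] [39.4 39.6] encl [431.8 -29. ] 19.9
tip px [314. 156.] ell [431.3 -29.1] [19.  19.8] encl [431.2 -29.1] 10.0
w7
z22 px [508. 289.] ell [606.8   4.9] [31.  35.6] encl [606.4   5. ] 17.8
z22 px [498. 246.] ell [556.2  -9.5] [39.3 43.4] encl [555.1 -11.1] 19.8
z22 px [503. 151.] ell [431.8 -31. ] [39.7 42.1] encl [431.3 -31.3] 21.0
tip px [524. 267.] ell [553.9 -12.9] [38.7 40.3] encl [553.7 -12.7] 20.2
tip px [529. 157.] ell [431.6 -32.6] [19.8 23.3] encl [431.7 -32.7] 11.5
w1
z22 px [303. 255.] ell [606.8   7.3] [31.8 33.1] encl [606.6   7. ] 16.7
z22 px [298. 227.] ell [564.1  -6.8] [12.9 19.7] encl [563.5  -6.8] 9.8
z22 px [301. 209.] ell [551.1  -7.5] [28.9 36.2] encl [549.   -8.1] 17.7
z22 px [298. 180.] ell [496.8 -19. ] [17.1 21.6] encl [497.7 -19. ] 10.7
z22 px [309. 162.] ell [477.7 -10.1] [ 4.6 15.7] encl [477.8 -10.1] 7.8Traceback (most recent call last):
  File "stand.py", line 10, in <module>
    P=np.array([cast(u,v,K,T,zc)[:2] for u,v in cv2.convexHull(c)[:,0]],np.float32); e=cv2.fitEllipse(P); ce,rr=cv2.minEnclosingCircle(P); print(nm,"px",c[:,0].mean(0).round(0),"ell",np.round(e[0],1),np.round(e[1],1),"encl",np.round(ce,1),round(rr,1))
                                                                                       ~~~~~~~~~~~~~~^^^
cv2.error: OpenCV(4.12.0) /io/opencv/modules/imgproc/src/shapedescr.cpp:361: error: (-201:Incorrect size of input array) There should be at least 5 points to fit the ellipse in function 'fitEllipseNoDirect'
```

```bash
python3 - <<'E'
from h import *
p,d,K,T=load("w9"); e=cast(568,138,K,T,50); b=cast(563,298,K,T,45); print(e,b,np.linalg.norm((b-e)[:2]),np.degrees(np.arctan2(*(b-e)[1::-1])))
p,d,K,T=load("w12"); print(cast(519,229,K,T,50))
E
python3 pl.py 450 208 240 117
```

```text
[467.24613109 214.54813121  50.        ] [631.42294889 285.09176541  45.        ] 178.69088345794398 23.25227041683466
[467.56747392 216.2755593   50.        ]
t 18.25 tcp [455.1 -22.5 239.1] jawyaw 101.67 xaxis [-1.9e-03 -2.0e-04 -1.0e+00] F [-0.7  0.3 -0.5] gap 85.3 j [  -9.  -16.  106.   -0.   89. -111.]
(array([-0.1 , -4.17, 22.67]), array([-15.33,   0.02,  -0.11]))
```

```bash
python3 pl.py 465 218 240 113.3
```

```text
t 18.25 tcp [455.1 -22.5 239.1] jawyaw 101.67 xaxis [-1.9e-03 -2.0e-04 -1.0e+00] F [-0.7  0.3 -0.5] gap 85.3 j [  -9.  -16.  106.   -0.   89. -111.]
(array([-0.1 , -5.84, 23.35]), array([-11.63,   0.02,  -0.11]))
```

Call:
{"method": "servo_tool", "body": {
  "commands": [
    [[0,0,-0.8,3,-1.5,0,0],[0,0,-1.8,7,-3.5,0,0],[0,0,-2.8,11,-5.5,0,0],[0,0,-3.8,15,-7.5,0,0],[0,0,-4.8,19,-9.5,0,0],[0,0,-5.8,23.3,-11.6,0,0],[0,0,-5.8,23.3,-11.6,0,0],[0,0,-5.8,23.3,-11.6,0,0]]
  ]
}}

```text
time: 19.05
tool_pos: [465.2, 217.4, 239.4]
tcp_rot: [110.8, 89.9, -135.9]
ft_force: [-0.1, -0.6, -0.4]
finger_gap: 85.2
```

```bash
python3 snap.py wrist w13
```

```text
t 19.05 tcp [465.2 217.4 239.4] jawyaw 113.28 xaxis [-0.001 -0.001 -1.   ] F [-0.1 -0.6 -0.4] gap 85.2 j [ 19.  -6.  98.  -0.  88. -94.]
```

View pics/w13.png

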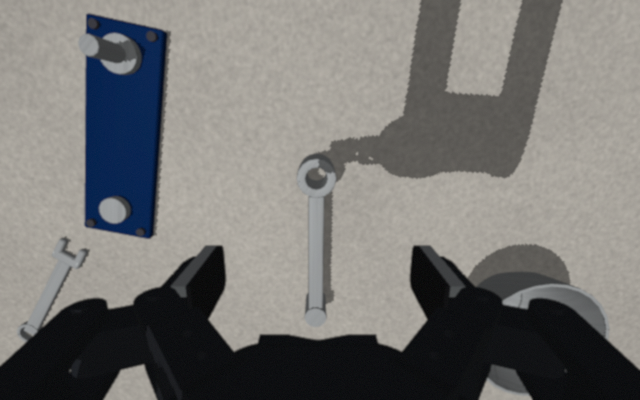

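The lever lies straight under the jaws, with its eye at (317,177) and small boss at (316,317).

```bash
cat > lev.py <<'E'
import sys
from h import *
# usage: lev.py snap ztopEye ; boss top = ztop-5
p,d,K,T=load(sys.argv[1]); w=cloud(d,K,T)
near=(w[...,0]>420)&(w[...,0]<680)&(w[...,1]>170)&(w[...,1]<320)
m=(near&(w[...,2]>24)&(w[...,2]<60)).astype(np.uint8)
def circ(mm,zc,nm):
    cs,_=cv2.findContours(mm,cv2.RETR_EXTERNAL,cv2.CHAIN_APPROX_NONE); c=max(cs,key=len)
    P=np.array([cast(u,v,K,T,zc)[:2] for u,v in c[:,0]],np.float32); e=cv2.fitEllipse(P); ce,rr=cv2.minEnclosingCircle(P)
    print(nm,"px",c[:,0].mean(0).round(1),"ell",np.round(e[0],1),np.round(e[1],1),"encl",np.round(ce,1),round(rr,1)); return np.array(e[0])
z=w[...,2]
k=np.ones((3,3),np.uint8)
e=circ((near&(z>46)&(z<54)).astype(np.uint8),50,"eye")
bm=(near&(z>40.9)&(z<46)&(np.hypot(w[...,0]-e[0],w[...,1]-e[1])>150)).astype(np.uint8)
b=circ(bm,45,"boss")
v=b-e; print("dist",np.linalg.norm(v),"yaw",np.degrees(np.arctan2(v[1],v[0])),"balance",e+v*0.35)
# bar centreline at z=43 (top): rows between
rows=[]
for r in range(200,300,8):
    q=np.where(near[r]&(z[r]>36)&(z[r]<46))[0]
    if len(q)<3: continue
    L=cast(q.min()-.5,r,K,T,43);R=cast(q.max()+.5,r,K,T,43); rows.append([*((L+R)/2)[:2],np.linalg.norm(L-R)])
rows=np.array(rows); f=np.polyfit(rows[:,0],rows[:,1],1); print("bar yaw",np.degrees(np.arctan(f[0])),"y at eye x",np.polyval(f,e[0]),"y at bal",np.polyval(f,(e+v*.35)[0]),"width",np.median(rows[:,2]))
E
python3 lev.py w13
```

```text
eye px [316.  177.6] ell [467.3 217.8] [41.9 42.1] encl [467.2 217.7] 21.6
boss px [315.4 310. ] ell [626.  284.3] [24.5 47.3] encl [624.3 282.8] 22.8
dist 172.11017960608646 yaw 22.762677494745997 balance [522.83657837 241.06254425]
bar yaw 22.71652655109231 y at eye x 218.13402948264198 y at bal 241.38863135467696 width 17.207841273018165
```

```bash
python3 pl.py 526.2 241 80 112.72
```

```text
t 19.10 tcp [465.3 216.7 239.5] jawyaw 113.20 xaxis [-8.e-04 -1.e-03 -1.e+00] F [ 0.3 -0.2  0.2] gap 85.4 j [ 19.  -6.  98.  -0.  88. -94.]
(array([15.95, -6.57, -0.16]), array([ 0.48, -0.04, -0.07]))
```

Call:
{"method": "servo_tool", "body": {
  "commands": [
    [[0,2,-1.5,0,0.5,0,0],[0,4,-3.5,-0.1,0.5,0,0],[0,7,-5.5,-0.2,0.5,0,0],[0,10.5,-6.6,-0.2,0.5,0,0],[0,13,-6.6,-0.2,0.5,0,0],[0,14,-6.6,-0.2,0.5,0,0],[0,14,-6.6,-0.2,0.5,0,0],[0,14,-6.6,-0.2,0.5,0,0]]
  ]
}}

```text
time: 19.9
tool_pos: [527.3, 241.5, 101.5]
tcp_rot: [-97.7, 89.9, 15.0]
ft_force: [-0.2, -0.1, 1.2]
finger_gap: 85.3
```

```bash
python3 snap.py wrist w14; python3 pl.py 526.2 241 17 112.72
python3 - <<'E'
from h import *
p,d,K,T=load("w14"); w=cloud(d,K,T); z=w[...,2]
for r in range(60,250,15):
    q=np.where((z[r]>36)&(z[r]<46)&(w[r,:,1]>170)&(w[r,:,1]<300))[0]
    if len(q)<3: continue
    M=(cast(q.min()-.5,r,K,T,43)+cast(q.max()+.5,r,K,T,43))/2; c=T[:3,:3].T@(M-T[:3,3]); print(r,q.min(),q.max(),M.round(1),"lat",c[0].round(2))
E
```

```text
t 19.90 tcp [527.3 241.5 101.5] jawyaw 112.69 xaxis [ 1.5e-03  4.0e-04 -1.0e+00] F [-0.2 -0.1  1.2] gap 85.3 j [ 20.  10.  96.  -0.  74. -93.]
t 19.95 tcp [527.7 241.9 102.2] jawyaw 112.72 xaxis [ 2.8e-03  9.0e-04 -1.0e+00] F [-0.3  0.2  0.4] gap 85.8 j [ 20.  10.  96.  -0.  74. -93.]
(array([ 8.52,  0.2 , -0.02]), array([-0.  , -0.01,  0.17]))
135 311 325 [478.4 222.7  43. ] lat 0.36
165 305 331 [496.1 230.1  43. ] lat 0.37
180 305 331 [505.3 233.9  43. ] lat 0.37
195 305 331 [514.8 237.9  43. ] lat 0.38
210 305 330 [524.6 241.6  43. ] lat 0.04
225 305 330 [534.6 245.8  43. ] lat 0.04
240 306 330 [544.7 250.4  43. ] lat 0.39
```

View pics/w14.png

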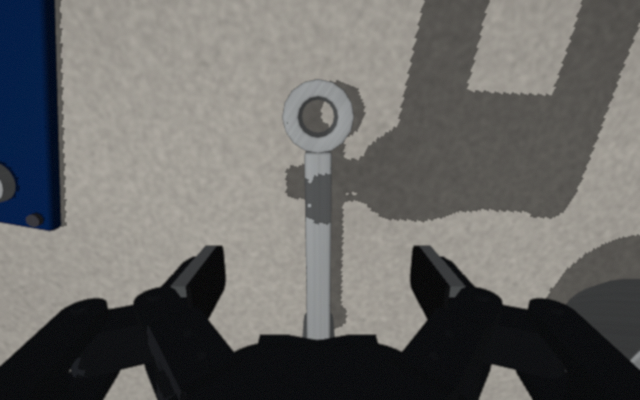

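```bash
python3 lev.py w14 2>&1| head -1; python3 pl.py 526.2 241 17 112.72
```

```text
eye px [317.5 115.5] ell [468. 218.] [42.2 42.3] encl [468.2 218. ] 21.5
t 19.95 tcp [527.7 241.9 102.2] jawyaw 112.72 xaxis [ 2.8e-03  9.0e-04 -1.0e+00] F [-0.3  0.2  0.4] gap 85.8 j [ 20.  10.  96.  -0.  74. -93.]
(array([ 8.52,  0.2 , -0.02]), array([-0.  , -0.01,  0.17]))
```

Call:
{"method": "servo_tool", "body": {
  "commands": [
    [[0,3,0.1,0,0,0,0],[0,5.5,0.1,0,0,0,0],[0,7.5,0.1,0,0,0,0],[0,8.5,0.1,0,0,0,0],[0,8.5,0.1,0,0,0,0],[0,8.5,0.1,0,0,0,0]]
  ]
}}

```text
time: 20.55
tool_pos: [526.5, 242.1, 16.8]
tcp_rot: [-94.3, 89.9, 18.5]
ft_force: [0.3, -0.2, 0.2]
finger_gap: 85.5
```

Call:
{"method": "servo_tool", "body": {
  "commands": [
    [[80,0,0,0,0,0,0],[120,0,0,0,0,0,0],[150,0,0,0,0,0,0],[180,0,0,0,0,0,0],[210,0,0,0,0,0,0],[240,0,0,0,0,0,0],[240,0,0,0,0,0,0],[240,0,0,0,0,0,0]]
  ],
  "force": 110
}}

```text
time: 21.35
tool_pos: [525.8, 241.4, 15.6]
tcp_rot: [-159.9, 90.0, -47.1]
ft_force: [-1.2, -3.5, 5.8]
finger_gap: 16.1
```

```bash
python3 pl.py 526.9 241.3 17 112.72; python3 -c "
from bench import r
s=r.sense();print(s['wrist_torque'])"
```

```text
t 21.35 tcp [525.8 241.4  15.6] jawyaw 112.76 xaxis [ 4.e-04 -5.e-04 -1.e+00] F [-1.2 -3.5  5.8] gap 16.1 j [ 20.  16.  99.  -0.  65. -93.]
(array([-0.14, -0.1 , -0.05]), array([ 0.04, -0.03,  0.01]))
[-0.50893325  0.23717664  0.07988554]
```

Gripped. I'll lift slowly and check the balance.

Call:
{"method": "servo_tool", "body": {
  "commands": [
    [[240,-0.5,0,0,0,0,0],[240,-1.5,0,0,0,0,0],[240,-3,0,0,0,0,0],[240,-5,0,0,0,0,0],[240,-7,0,0,0,0,0],[240,-8,0,0,0,0,0],[240,-8,0,0,0,0,0],[240,-8,0,0,0,0,0]]
  ]
}}

```text
time: 22.15
tool_pos: [525.2, 241.7, 94.8]
tcp_rot: [79.6, 90.0, -167.6]
ft_force: [-0.3, 0.2, -7.2]
finger_gap: 16.0
```

```bash
python3 snap.py wrist w15; python3 snap.py scene sc15;  python3 crop.py sc15 270 100 510 260 3.2 sc15c.png; python3 -c "
from bench import r
s=r.sense();print(s['wrist_torque'],s['ft_force'])"
```

```text
t 22.15 tcp [525.2 241.7  94.8] jawyaw 112.77 xaxis [-3.e-04 -1.e-04 -1.e+00] F [-0.3  0.2 -7.2] gap 16.0 j [ 20.  10.  97.   0.  73. -93.]
t 22.20 tcp [524.6 241.6  94. ] jawyaw 112.77 xaxis [-1.6e-03 -5.0e-04 -1.0e+00] F [-0.3  0.3 -7.2] gap 16.0 j [ 20.  10.  97.   0.  73. -93.]
[0.0191951  0.00367496 0.07148712] [-0.72430577 -0.05625439 -7.48890983]
```

View pics/w15.png

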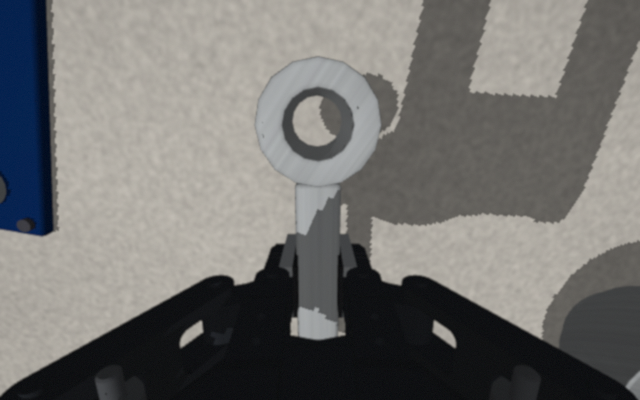

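View pics/sc15c.png

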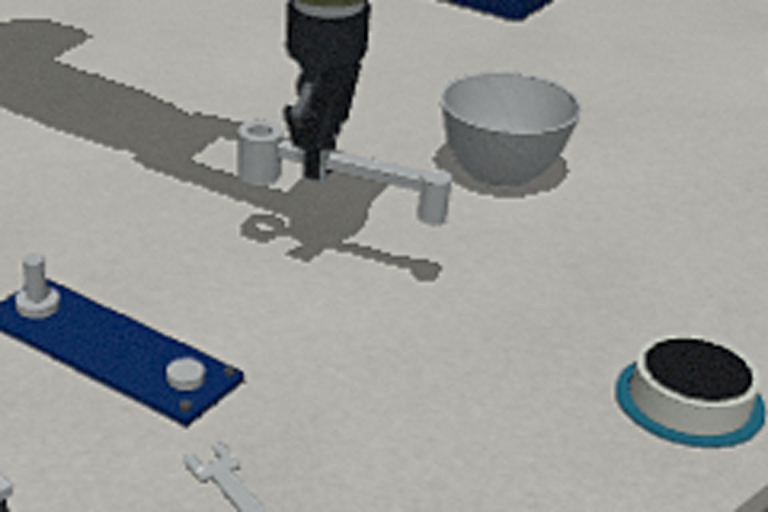

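Lifted: 7.3 N weight and nearly zero moment. Next is the level check from depth, and the eye's position in the tool frame.

```bash
cat > eye.py <<'E'
import sys
from bench import r
from h import *
o=sys.argv[1]
s=r.sense(); c=r.calibration("wrist"); p,d=r.snapshot("wrist"); T=c["pose"]; K=[c["fx"],c["fy"],c["cx"],c["cy"]]
np.savez(o+".npz",p=p,d=d,K=K,T=T); cv2.imwrite(f"pics/{o}.png",p[:,:,::-1])
st(s); R=Rt(s); w=cloud(d,K,T); tl=(w-s["tool_pos"])@R   # tool coords
z=tl[...,0]
# eye top: pixels in image upper centre, height near eye top (7 mm above bar top)
v,u=np.mgrid[0:400,0:640]
m=((u>230)&(u<410)&(v<200)&(z<-22)&(z>-50)).astype(np.uint8)
cs,_=cv2.findContours(m,cv2.RETR_EXTERNAL,cv2.CHAIN_APPROX_NONE); cc=max(cs,key=len)
mm=np.zeros_like(m); cv2.drawContours(mm,[cc],-1,1,-1); mm=cv2.erode(mm,np.ones((5,5),np.uint8))&m
q=w[mm>0]; print("eye top z med",np.median(q[:,2]).round(1))
A=np.c_[q[:,:2]-q[:,:2].mean(0),np.ones(len(q))]; f=np.linalg.lstsq(A,q[:,2],rcond=None)[0]
y=np.arctan2(-R[1,1],-R[0,1]); L=np.array([np.cos(y),np.sin(y)]); N=np.array([-np.sin(y),np.cos(y)])
print("tilt deg along bar",np.degrees(f[:2]@L).round(2),"across",np.degrees(f[:2]@N).round(2))
# bar slope
b=((u>305)&(u<330)&(v>190)&(v<235)&(z<-15)&(z>-50)); qb=w[b]
A=np.c_[qb[:,:2]@L,qb[:,:2]@N,np.ones(len(qb))]; A[:,:2]-=A[:,:2].mean(0); g=np.linalg.lstsq(A,qb[:,2],rcond=None)[0]; print("bar z",g[2].round(1),"slope along",np.degrees(g[0]).round(2),"across",np.degrees(g[1]).round(2))
zt=np.median(q[:,2])
P=np.array([cast(a,bb,K,T,zt)[:2] for a,bb in cc[:,0]],np.float32); e=cv2.fitEllipse(P)
E=np.array([*e[0],zt]); print("eye xy",np.round(e[0],1),np.round(e[1],1),"in tool",((E-s["tool_pos"])@R).round(1),"px",cc[:,0].mean(0).round(1))
rows=[]
for rr in range(192,232,6):
    x=np.where(b[rr])[0]
    x=np.where((z[rr]<-15)&(z[rr]>-50)&(u[rr]>280)&(u[rr]<355))[0]
    M=(cast(x.min()-.5,rr,K,T,zt-7)+cast(x.max()+.5,rr,K,T,zt-7))/2; rows.append(M[:2])
rows=np.array(rows); t=rows@L; k=np.polyfit(t,rows@N,1); print("bar yaw rel jaws",np.degrees(np.arctan(k[0])).round(2), "jaw-perp yaw",np.degrees(y).round(2), "yaw eye->bar", np.degrees(np.arctan2(*(rows[-1]-E[:2])[::-1])).round(2))
E
python3 eye.py w16
```

```text
t 22.25 tcp [524.4 241.4  93.7] jawyaw 112.77 xaxis [-2.3e-03 -8.0e-04 -1.0e+00] F [-0.7 -0.1 -7.5] gap 16.3 j [ 20.  10.  97.   0.  73. -93.]
eye top z med 127.2
tilt deg along bar -3.87 across -0.69
bar z 120.2 slope along -0.15 across -1.11
eye xy [468.2 219.1] [41.5 47.3] in tool [-33.4  60.5   1.2] px [317.6 129.1]
bar yaw rel jaws -0.02 jaw-perp yaw 22.77 yaw eye->bar 22.74
```

```bash
sed -i 's/(z<-22)&(z>-50)).astype/(z<-30)\&(z>-50)).astype/' eye.py; python3 eye.py w16
```

```text
t 22.30 tcp [524.4 241.4  93.6] jawyaw 112.77 xaxis [-2.4e-03 -9.0e-04 -1.0e+00] F [ 0.9  0.4 -7.2] gap 16.1 j [ 20.  10.  97.   0.  73. -93.]
eye top z med 127.2
tilt deg along bar -0.37 across -0.52
bar z 120.2 slope along -0.76 across -1.11
eye xy [466.7 218.5] [42.3 42.4] in tool [-33.5  62.2   1.2] px [317.8 121.3]
bar yaw rel jaws -0.02 jaw-perp yaw 22.77 yaw eye->bar 22.73
```

```bash
python3 pl.py 492.4 -17.7 150 101.68
```

```text
t 22.35 tcp [524.5 241.4  93.6] jawyaw 112.77 xaxis [-2.3e-03 -8.0e-04 -1.0e+00] F [-0.1  0.1 -7.8] gap 16.5 j [ 20.  10.  97.   0.  73. -93.]
(array([ -5.61,  13.  , -22.65]), array([11.09, -0.  , -0.14]))
```

Call:
{"method": "servo_tool", "body": {
  "commands": [
    [[240,-2,0.3,-0.5,0.5,0,0],[240,-4,1,-1.7,1,0,0],[240,-5.6,2,-3.5,2,0,0],[240,-5.6,3.2,-5.6,3,0,0],[240,-5.6,4.5,-7.9,4,0,0],[240,-5.6,6,-10.4,5,0,0],[240,-5.6,7.5,-13,6.5,0,0],[240,-5.6,9,-15.6,8,0,0]]
  ]
}}

```text
time: 23.15
tool_pos: [502.1, 62.0, 150.3]
tcp_rot: [78.6, 89.9, -176.7]
ft_force: [0.6, 0.2, -6.3]
finger_gap: 16.4
```

Call:
{"method": "servo_tool", "body": {
  "commands": [
    [[240,0,1.2,-2.3,1,0,0],[240,0,2,-4.2,2,0,0],[240,0,2.5,-5.4,2.8,0,0],[240,0,2.7,-6,3.1,0,0],[240,0,2.7,-6,3.1,0,0],[240,0,2.7,-6,3.1,0,0]]
  ]
}}

```text
time: 23.75
tool_pos: [492.1, -1.1, 151.0]
tcp_rot: [1.6, 90.0, 103.3]
ft_force: [0.0, 0.3, -7.5]
finger_gap: 16.3
```

```bash
python3 eye.py w17; python3 pl.py 492.4 -17.7 122 101.68
```

```text
t 23.75 tcp [492.1  -1.1 151. ] jawyaw 101.70 xaxis [-1.e-04  6.e-04 -1.e+00] F [ 0.   0.3 -7.5] gap 16.3 j [  -6.   -6.  108.    0.   79. -108.]
eye top z med 184.5
tilt deg along bar -0.18 across -0.56
bar z 177.5 slope along -0.5 across -0.43
eye xy [430.8 -12.4] [42.4 42.4] in tool [-33.5  62.4   1.4] px [317.7 121.2]
bar yaw rel jaws 0.47 jaw-perp yaw 11.7 yaw eye->bar 11.58
t 23.80 tcp [492.1  -1.  151. ] jawyaw 101.72 xaxis [-2.e-04  4.e-04 -1.e+00] F [ 0.3 -0.5 -7.6] gap 16.0 j [  -6.   -6.  108.    0.   79. -108.]
(array([ 2.9 ,  0.31, -1.64]), array([ 0.04,  0.03, -0.01]))
```

View pics/w17.png

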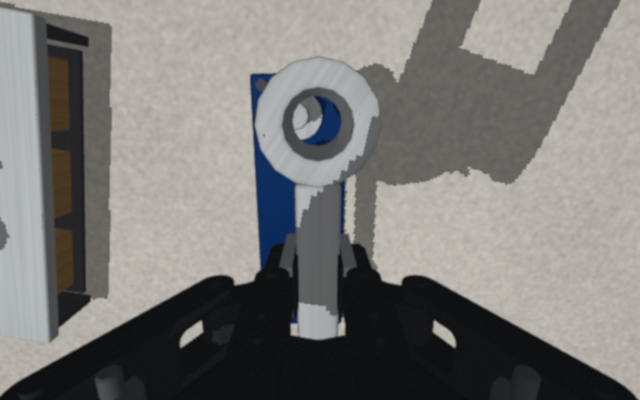

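The spindle shows through the eye's bore at about (308,118), which gives a direct alignment check. I'll shift sideways first.

Call:
{"method": "servo_tool", "body": {
  "commands": [
    [[240,0,0.2,-0.8,0,0,0],[240,0,0.3,-1.6,0,0,0],[240,1,0.3,-1.6,0,0,0],[240,2,0.3,-1.6,0,0,0],[240,2.9,0.3,-1.6,0,0,0],[240,2.9,0.3,-1.6,0,0,0],[240,2.9,0.3,-1.6,0,0,0],[240,2.9,0.3,-1.6,0,0,0]]
  ]
}}

```text
time: 24.6
tool_pos: [492.6, -18.0, 122.4]
tcp_rot: [-106.1, 90.0, -4.4]
ft_force: [0.6, 0.2, -6.5]
finger_gap: 16.5
```

```bash
python3 eye.py w18; python3 crop.py w18 240 40 400 200 3.7 w18c.png; python3 snap.py scene sc18;  python3 crop.py sc18 220 120 400 260 4 sc18c.png
```

```text
t 24.60 tcp [492.6 -18.  122.4] jawyaw 101.68 xaxis [ 5.e-04 -0.e+00 -1.e+00] F [ 0.6  0.2 -6.5] gap 16.5 j [  -8.   -5.  109.    0.   75. -110.]
eye top z med 155.9
tilt deg along bar -0.15 across -0.58
bar z 149.0 slope along -0.4 across -0.57
eye xy [431.3 -29.3] [42.4 42.4] in tool [-33.6  62.3   1.4] px [317.7 121.2]
bar yaw rel jaws 0.31 jaw-perp yaw 11.68 yaw eye->bar 11.59
t 24.65 tcp [492.8 -18.  122.6] jawyaw 101.68 xaxis [ 9.e-04 -1.e-04 -1.e+00] F [-0.3  0.2 -6.4] gap 16.0 j [  -8.   -5.  109.    0.   75. -110.]
```

View pics/w18c.png

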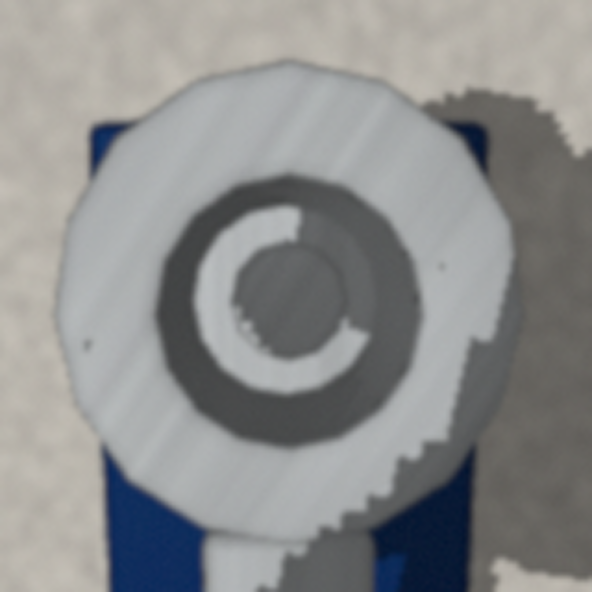

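View pics/sc18c.png

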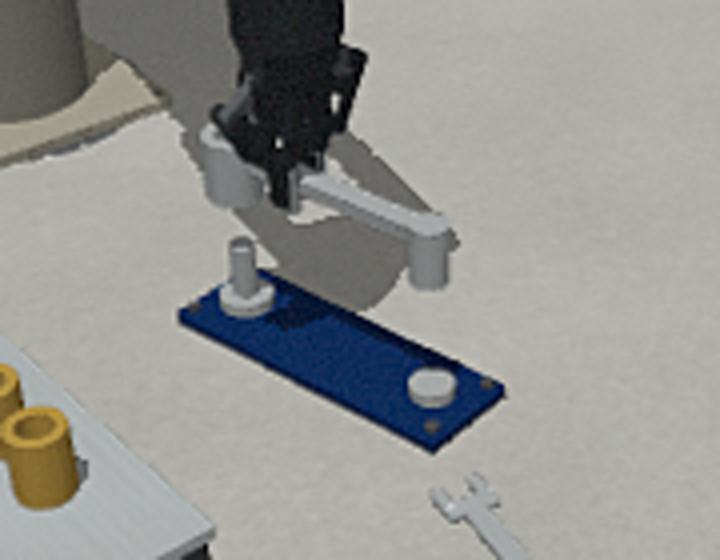

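Run:
```python
from h import *
p,d,K,T=load("w18")
g=cv2.cvtColor(p,cv2.COLOR_RGB2GRAY)
w=cloud(d,K,T); z=w[...,2]
v,u=np.mgrid[0:400,0:640]
m=((u>270)&(u<360)&(v>80)&(v<160)&(z>58)&(z<70)).astype(np.uint8)
cs,_=cv2.findContours(m,cv2.RETR_EXTERNAL,cv2.CHAIN_APPROX_NONE); c=max(cs,key=len)
P=np.array([cast(a,b,K,T,66)[:2] for a,b in c[:,0]],np.float32); print("tip",cv2.fitEllipse(P),c[:,0].mean(0),"z",np.median(z[m>0]))
# bore rim top & eye: hole in eye-top mask
m=((u>230)&(u<410)&(v<200)&(z>152.5)&(z<162)).astype(np.uint8)
cs,h=cv2.findContours(m,cv2.RETR_CCOMP,cv2.CHAIN_APPROX_NONE)
for i,c in enumerate(cs):
    if len(c)<60: continue
    P=np.array([cast(a,b,K,T,156.5)[:2] for a,b in c[:,0]],np.float32); print("eye",h[0][i][3],cv2.fitEllipse(P))
print("cam",T[:3,3],T[:3,2])
for n in("sc18",):
    p,d,K,T=load(n)
    tip=cast(220+241/4,120+241/4,K,T,66); print("scene tip",tip, "proj 106:",[(a-b)*4 for a,b in zip(proj(tip+[0,0,40],K,T),(220,120))])
    pad=cast(220+432/4,120+382/4,K,T,22); print("pad",pad,"proj boss underside z106",[(a-b)*4 for a,b in zip(proj(pad+[0,0,84],K,T),(220,120))],"seen underside centre ~ (430,278)")
```

```text
tip ((432.22259521484375, -29.07322120666504), (18.72810935974121, 18.872512817382812), 53.69846725463867) [317.66666667 120.73563218] z 64.91694767214892
eye -1 ((431.2320251464844, -29.28990936279297), (42.13731384277344, 42.159095764160156), 87.17732238769531)
eye 0 ((431.1941833496094, -29.287805557250977), (23.145193099975586, 23.21928596496582), 32.572975158691406)
cam [427.51591911 -30.09617668 264.06978701] [ 0.25833263  0.05300245 -0.96460095]
scene tip [432.64756227 -30.44221285  66.        ] proj 106: [np.float64(236.80403957337717), np.float64(194.25410425405482)]
pad [610.19564764   5.51393262  22.        ] proj boss underside z106 [np.float64(431.0288365798049), np.float64(281.7595238522989)] seen underside centre ~ (430,278)
```

```bash
python3 snap.py top t18; python3 crop.py sc18 260 140 350 230 8 sc18d.png; python3 crop.py t18 280 170 380 270 6 t18c.png
```

```text
t 24.70 tcp [492.8 -18.1 122.7] jawyaw 101.68 xaxis [ 1.e-03 -1.e-04 -1.e+00] F [ 0.5 -0.  -6.4] gap 15.7 j [  -8.   -5.  109.    0.   75. -110.]
```

View pics/sc18d.png

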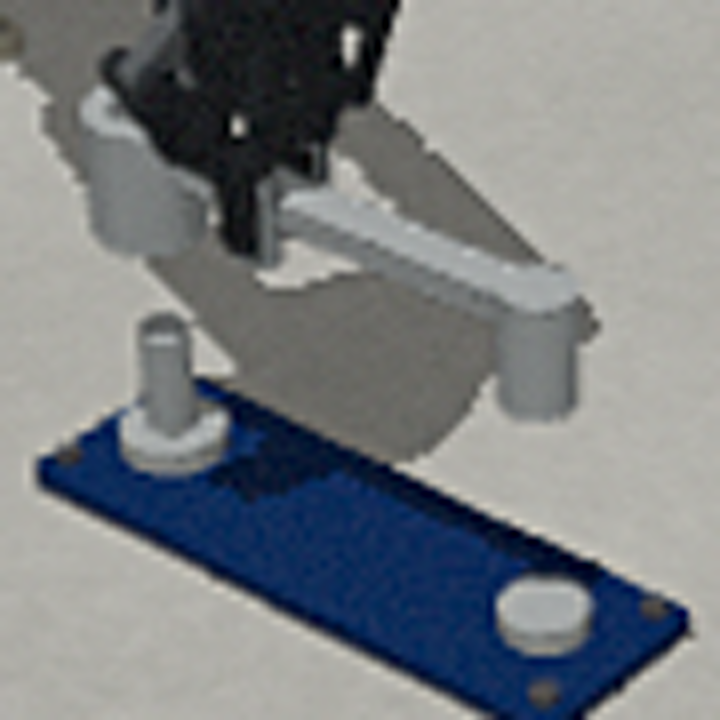

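View pics/t18c.png

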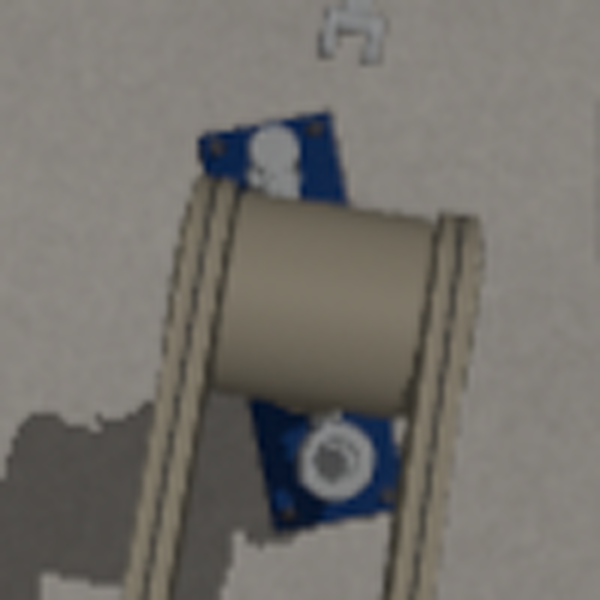

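Run:
```python
from h import *
p,d,K,T=load("sc18"); f=lambda a,b,z:cast(260+a/8,140+b/8,K,T,z).round(1)
print("tip",f(164,325,66),"eye",f(148,232,106),"boss",f(538,403,106),"pad",f(544,605,22))
p,d,K,T=load("t18"); f=lambda a,b,z:cast(280+a/6,170+b/6,K,T,z).round(1)
print("top: eye ring",f(337,459,156),"tip(bore)",f(335,461,66))
```

```text
tip [434.8 -31.   66. ] eye [433.4 -33.4 106. ] boss [609.1   4.7 106. ] pad [610.6   5.2  22. ]
top: eye ring [430.7 -30.7 156. ] tip(bore) [431.7 -31.2  66. ]
```

Three views agree to about a millimetre, with the eye roughly 1 mm short along the stand. I'll make a final nudge and hold.

Call:
{"method": "servo_tool", "body": {
  "commands": [
    [[240,0,-0.1,0,0,0,0],[240,0.05,-0.1,0,0,0,0],[240,0.05,-0.1,0,0,0,0],[240,0.05,-0.1,0,0,0,0],[240,0.05,-0.1,0,0,0,0],[240,0.05,-0.1,0,0,0,0],[240,0.05,-0.1,0,0,0,0],[240,0.05,-0.1,0,0,0,0]]
  ]
}}

```text
time: 25.55
tool_pos: [493.3, -17.9, 121.6]
tcp_rot: [-145.4, 90.0, -43.7]
ft_force: [0.1, -0.3, -7.2]
finger_gap: 16.2
```

```bash
python3 eye.py w19
python3 - <<'E'
from bench import r
from h import *
p,d,K,T=load("w19"); w=cloud(d,K,T); z=w[...,2]; v,u=np.mgrid[0:400,0:640]
m=((u>270)&(u<360)&(v>80)&(v<160)&(z>58)&(z<70)).astype(np.uint8)
cs,_=cv2.findContours(m,cv2.RETR_EXTERNAL,cv2.CHAIN_APPROX_NONE); c=max(cs,key=len)
P=np.array([cast(a,b,K,T,66)[:2] for a,b in c[:,0]],np.float32); print("tip",cv2.fitEllipse(P)[0])
s=r.sense(); print(s["wrist_torque"].round(3),s["qd"].round(2))
E
python3 snap.py scene sc19; python3 row.py sc19
```

```text
t 25.55 tcp [493.3 -17.9 121.6] jawyaw 101.68 xaxis [ 0. -0. -1.] F [ 0.1 -0.3 -7.2] gap 16.2 j [  -8.   -4.  109.   -0.   75. -110.]
eye top z med 155.1
tilt deg along bar -0.18 across -0.65
bar z 148.2 slope along -0.58 across -0.65
eye xy [432.  -29.2] [42.4 42.4] in tool [-33.5  62.4   1.4] px [317.6 121.1]
bar yaw rel jaws 0.3 jaw-perp yaw 11.68 yaw eye->bar 11.58
tip (432.21649169921875, -29.07952880859375)
[ 0.008  0.01  -0.02 ] [-0.03 -0.    0.02  0.02 -0.05  0.01]
t 25.60 tcp [493.3 -17.9 121.6] jawyaw 101.67 xaxis [-1.e-04 -0.e+00 -1.e+00] F [ 0.1  0.2 -6.6] gap 15.5 j [  -8.   -4.  109.   -0.   75. -110.]
[ 583.9 -275.4] [38.4 42.8] encl ((583.8033447265625, -277.5260925292969), 23.20295524597168) [228.04651163 227.53488372]
[ 526.  -277.2] [37.7 44.5] encl ((526.73876953125, -278.74493408203125), 24.57169532775879) [215.925 216.2  ]
```

View pics/sc19.png

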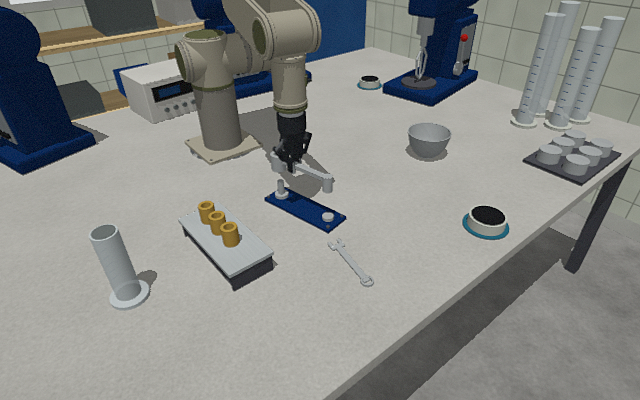

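The final scene shows three upright bushes in a row at (207,211)-(230,234), the lever held over the stand, and the cylinder, bowl and spanner where they started. The eye is within about 0.3 mm of the spindle axis in the wrist view, and the arm is still. I'm handing in.

```bash
python3 -c "
from bench import r
print(r.hand_in())"
```

```text
the job is handed in; nothing more can be done
None
```

I handed the job in at about 25.6 s. Both brass bushes are on the low shelf, and the arm is holding the steel lever over the stand.

- **Bushes:** Both were lowered until the wrist force showed light contact (about 6–8 N), then released upright. The row stands at x ≈ 463, 519 and 577 mm, within about 0.5 mm of the board's middle line, with gaps of about 16–17 mm. I did not touch the bush that was already there.
- **Lever position:** Its weight reads about 7 N, and the wrist moment is about 0.01 N m, so the grip is at the balance point. In the last wrist view the eye is about 0.3 mm off the spindle's axis, and its underside is about 40 mm above the tip. The small boss was over the rest pad to within about 2 mm in the scene view, checked just before the last 1 mm nudge along the stand.
- **Level and still:** The lever is level to about 0.6°, the arm is still, and nothing touches it from below.
- **Other objects:** In the last scene picture the cylinder, bowl and spanner are where they started.

**Disagreements:**
- The cameras differ by 2–7 mm in absolute position, so I relied on relative measurements within one view.
- Before the last nudge, the scene view put the eye about 2–3 mm off the spindle. The wrist and top views said about 1 mm.
- The 0.6° sideways tilt appears in the depth readings while the tool axis reads exactly vertical, so it may be camera bias.

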